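# Repack the vacuum filter and lock its bayonet cap

## Robot

A 6-joint arm with a two-finger parallel gripper is mounted at the origin on a cart in front of the work surface, level with it; the furniture and walls round the work are solid. World frame = base frame: x ahead of the robot, y to its left, z up, the work surface at z = 0. Lengths are in mm, angles in rad, forces in N, time in s.
With the tool pointing down it reaches from about 300 to 775 mm from the base axis. Payload 14.6 kg.
Tool frame: the origin (TCP) lies midway between the tips of the shut fingers; the grasp point (between the pads) lies 19 mm behind it (manip.tcp_to_grasp is the distance from the TCP to the grasp point, in mm); z points along the fingers, x is the direction in which the jaws open and shut, and the axes are right-handed (so a half turn about z gives the same grasp; the last joint's range is limited). The gripper opens to 94 mm and grips with 3 to 60 N. Pads are 16 mm wide; open, the fingers measure 119 mm over their backs; the gripper's body (75 mm by 177 mm) begins 78 mm behind the grasp point.
Start: joints at [-1.33, 0.3, 1.521, -0, 1.321, -0.067], TCP at [166.622, -524.143, 205.446] pointing down, gripper open.
Joint ranges: [-3.03, 3.03], [-0.79, 2.21], [0.23, 2.52], [-1.04, 4.18], [0, 3.07], [-2.55, 2.55]. Speed limits (rad/s): [2.22, 2.22, 2.57, 3.14, 3.14, 3.14].

## Interface

Orientations are given as [roll, pitch, yaw] about the fixed x, y, z axes, in that order (R = Rz(yaw) Ry(pitch) Rx(roll)).
In Python, from cell import manip gives the robot as it stands.
- The arm moves only by the tool arm_command, never from a script. Its argument "steps" is a list of rows, each a list of 3 entries, a list of its own where there are three numbers: the opening, from 0 (shut) to 1 (fully open), then the shift along the tool's x, y, z in cm, then the turn about the tool's z in rad. A call has 1 to 5 rows; each row shifts and turns the commanded pose from where the row before left it, along the tool's axes as they then stand; what a row does not reach is not made up. A row lasts 1/12 s, in which the tool goes at most 41.7 mm and 7.16 degrees, less where a joint would pass 70% of its speed; a pose out of reach is approached as far as the arm can. A call with a gripper value outside its range is refused whole. The fingers move at their own pace and stop on an object; "force" is the grip in N (left out, the last holds). Time passes only in rows, so rows that do not move let the fingers close. It gives the time, the measured TCP pose, the force and the opening at its end, in the units of the state.
- manip.read_state(): the state, without advancing time (a new reading comes with each control period).
- manip.camera(name): name is "scene" or "top" or "wrist"; returns (picture, depth): 480x640x3 uint8, red, green, blue; 480x640 float32, mm along the optical axis (not along the pixel's ray), 0 where there is no reading.
- manip.calibration(name): a dict with "fx", "fy", "cx", "cy" (pixels), "distortion" ([k1, k2, p1, p2, k3] as OpenCV has them; the pictures are not rectified), "R" (3x3) and "t" (3): a world point X has camera coordinates R X + t; the wrist camera has in their place "tool_from_camera" (4x4, takes a point from camera to tool coordinates, whose origin is the TCP and whose axes are the tool frame's). Camera axes: x right, y down, z forward; pixel columns grow to the right and rows downward; lengths in mm; the calibration is good to about 2 mm. A picture is of the moment at which its call begins: read the wrist's pose just before it. calibration takes no time and is no camera call.
- manip.sign_off(): hands the job in, once; it reports no verdict.
The state is a dict: "clock": time; "joints": joint angles; "qd": joint speeds; "effort": joint torques, N m; "eef_pos": TCP position; "eef_rot": TCP orientation; "wrist_force": force on the tool from outside, world axes, zero at the start; "moment": the same for the moment, N m; "finger_gap": finger opening in mm.
Only numpy, scipy, OpenCV 4.12 (cv2) and the standard library are available. Lean on these libraries where they do the work, as an engineer would, in place of code of your own. Each camera call takes 0.05 s, during which the arm holds its last target.

## Task

Repack the vacuum filter held in the green stand: from the sloped rack lay the perforated steel support disc, then the bronze filter disc, then the black sealing disc on the filter's sprung seat plate as one centred stack. Then put the bayonet cap over the stack, feel for the gaps between the lugs, push it down against the spring, turn it anticlockwise to its stop and let it spring up into lock, and let go. Leave the other tools where they lie.

Things in the scene. Friction and masses are not known exactly. Their poses are not given: they have to be found in the camera images.
- seat_top (a point): centre of the top face of the filter's sprung seat plate when unloaded, 52 mm above the bench: a bright steel disc 49 mm across, topmost on the filter head. z up; x as lug_tops. The plate yields straight down on a spring (4.5 N to start it, then 1 N per mm); the discs' weight does not sag it
- lug_tops (a point): on the filter's axis at the tops of its four bayonet lugs, 44 mm above the bench; z up. Lugs: bright steel, round a dark 53 mm neck, reaching 31 mm from the axis; between them four 32 degree gaps, 90 degrees apart. The gaps' angle is not measured: their centres lie 20 degrees clockwise to 20 degrees anticlockwise of this frame's x and y directions. Find them by eye or feel
- flange (a point): on the filter's axis at the top of the flat dark flange under the lugs, 80 mm across, 28 mm above the bench, on which the cap's rim stops when pushed fully down. It is held in a fixed round green stand, 110 mm across, whose clamp screw sticks out at this frame's -x
- seat_plate (a joint): how far the seat plate is pressed down, m: 0 unloaded, about 0.003 with the cap locked, 0.006 where the cap's tabs just pass under the lugs, 0.0085 with the cap's rim on the flange (13 N)
- support_disc_mid (a point): steel support disc, bright, pierced with 19 dark holes, 50 mm across, 10 mm thick, plain flat faces. The point is its centre, half-way through; z is its axis (at the start square to the rack's slope, pointing up and to the robot's right). Starts in any of the rack's three places. Goes lowest
- filter_disc_mid (a point): yellow-brown sintered bronze filter disc, 50 mm across, 10 mm thick, plain flat faces. The point is its centre, half-way through; z is its axis (at the start square to the rack's slope, pointing up and to the robot's right). Starts in any of the rack's three places. Goes in the middle
- seal_disc_mid (a point): black sealing disc with a grey ring on its faces, 50 mm across, 10 mm thick, plain flat faces. The point is its centre, half-way through; z is its axis (at the start square to the rack's slope, pointing up and to the robot's right). Starts in any of the rack's three places. Goes on top
- parts_rack: fixed grey sheet-metal rack, 236 mm along its y (about along the robot's -x), 90 mm deep (x); its plate slopes 30 degrees, facing up and to its -x (the robot's right). Origin on the bench under its centre, the plate 40 mm above it. Discs lie on three 33 mm pads 6 mm high, 72 mm apart, each against two pins 12 mm high, 24 mm to either side and 16 mm downslope of its centre; rims are free up- and downslope
- cap_grip (a point): centre of the bayonet cap's black wing grip: 24 mm thick (x), 50 mm long (y), 30 mm high (50 to 80 mm above the cap's rim); z up. At the start the cap stands mouth down on the bench and this point is 65 mm up. Locked, it is 98.5 mm up. The cap is an aluminium cup, 72 mm outside, 65 mm inside, 160 g
- cap_rim (a point): centre of the cap's rim plane; axes as the cap's grip. Inner ceiling 45.5 mm above it. Four steel tabs, 22 degrees wide, 5 mm high, stand inward at the rim in the +x, +y, -x, -y directions (an outside rib marks each), 56 mm clear between opposite ones: they pass the stack and the gaps between the lugs. Over a gap the cap drops 7.5 mm below the lug tops till its ceiling meets the stack
- lock_height (a point): on the filter's axis where the cap's rim plane is when locked, 33.5 mm above the bench. To lock: tabs in the gaps, push the rim to within 1.5 mm of the flange, turn about 41 degrees anticlockwise from above (under 0.5 N m) till it stops, let it rise; the spring lifts the tabs into the lugs' pockets
- screwdriver_small: bystander to be left alone: yellow-handled screwdriver, 185 mm long; its origin is under its middle
- marker_pen: bystander to be left alone: white marker pen with a black cap, 132 mm long; its origin is under its middle
- hex_key: bystander to be left alone: dark hex key, 103 mm long; its origin is under its middle
- thread_tape: bystander to be left alone: blue flat reel of thread tape, 54 mm across, 16 mm thick; its origin is under its middle
Things that resemble listed ones, but are neither listed nor needed, are in the scene too. Leave any blue, red or turquoise look-alike of the part that bears support_disc_mid alone.

How it is judged (in metres and radians):
On the way, in this order (a step that is already met when the one before it is completed fails the run):
1. the steel support disc lies flat and centred on the seat plate, let go (z of support_disc_mid in the frame of seat_top between 0.0025 and 0.0065 m and horizontal distance between support_disc_mid and seat_top below 0.0035 m and (angle between support_disc_mid's own z axis and vertical below 0.08 rad or angle between support_disc_mid's own z axis and vertical above 3.06 rad) and contact force between the fingers and support_disc below 0.1 N), for 0.2 s.
2. the bronze filter disc lies centred on the support disc, let go (z of support_disc_mid in the frame of seat_top between 0.0025 and 0.0065 m and horizontal distance between each of support_disc_mid, filter_disc_mid and seat_top below 0.0035 m and z of filter_disc_mid in the frame of seat_top between 0.0125 and 0.0165 m and (angle between filter_disc_mid's own z axis and vertical below 0.08 rad or angle between filter_disc_mid's own z axis and vertical above 3.06 rad) and contact force between the fingers and filter_disc below 0.1 N), for 0.2 s.
3. the black sealing disc lies centred on top, let go (z of support_disc_mid in the frame of seat_top between 0.0025 and 0.0065 m and horizontal distance between each of support_disc_mid, filter_disc_mid, seal_disc_mid and seat_top below 0.0035 m and z of filter_disc_mid in the frame of seat_top between 0.0125 and 0.0165 m and z of seal_disc_mid in the frame of seat_top between 0.0225 and 0.0265 m and (angle between seal_disc_mid's own z axis and vertical below 0.08 rad or angle between seal_disc_mid's own z axis and vertical above 3.06 rad) and contact force between the fingers and seal_disc below 0.1 N), for 0.2 s.
At the end, for the whole second after the job is handed in: Discs stacked support, filter, seal from below, each within 5 mm of the axis; the cap over them upright (under 0.06 rad), centred within 5 mm, sprung up into lock (grip centre 45 to 48 mm above the unloaded seat) and holding the seat plate 1.8 to 4.4 mm down (value of joint seat_plate between 0.0018 and 0.0044 m and z of cap_grip in the frame of seat_top between 0.045 and 0.048 m and horizontal distance between each of cap_grip, support_disc_mid, filter_disc_mid, seal_disc_mid and seat_top below 0.005 m and angle between cap_grip's own z axis and vertical below 0.06 rad and z of support_disc_mid in the frame of seat_top between 0 and 0.0038 m and z of filter_disc_mid in the frame of seat_top between 0.01 and 0.0138 m and z of seal_disc_mid in the frame of seat_top between 0.02 and 0.0238 m); the robot touches nothing.
It fails at once if a tool lying by was pushed more than 30 mm (distance of any of screwdriver_small, marker_pen, hex_key, thread_tape from where it was at the start of the episode above 0.03 m).
It also fails if it takes over 72 s, if anything falls off the work surface, if the arm or the gripper's body presses on something with over 40 N, if the wrist force passes 120 N, or if a joint passes its speed limit or range.

## Working session

There is one attempt and no reset: what is moved stays moved. The work goes in short steps, Python scripts to look and compute and a tool call to move; the robot and the scene stay as the last step left them, time stands still between calls to the robot, and variables do not carry over. Pictures are saved under pics/ and viewed, and the job is handed in when it is done.

Besides the shell and the picture viewer there is one more tool, called after "Request:" in YAML: its name, and indented under it one key for each argument. arm_command: Moves the arm, as the interface text tells. Its arguments: {"type":"object","properties":{"steps":{"type":"array","items":{"type":"array"}},"force":{"type":"number"}},"required":["steps"]}

```bash
ls; mkdir -p pics; python3 - <<'E'
from cell import manip
import cv2,numpy as np
for n in ["scene","top"]:
    p,d=manip.camera(n); cv2.imwrite(f"pics/{n}0.png",p[:,:,::-1]); np.savez(f"{n}0.npz",p=p,d=d)
    print(n,manip.calibration(n))
print(manip.calibration("wrist")); print(manip.read_state())
E
```

```text
pics
scene {'fx': 559.1282700096334, 'fy': 559.1282700096334, 'cx': 324.5449101286562, 'cy': 235.05379581439286, 'distortion': array([0.03854282, 0.        , 0.        , 0.        , 0.        ]), 'R': array([[-0.68480303, -0.7286677 ,  0.00939098],
       [-0.48289959,  0.44410323, -0.75470544],
       [ 0.54575891, -0.52135948, -0.65599658]]), 't': array([332.33258913, 305.72622058, 946.26096882])}
top {'fx': 624.6743044562231, 'fy': 624.6743044562231, 'cx': 317.82155580292675, 'cy': 228.92872688164596, 'distortion': array([0.06803176, 0.        , 0.        , 0.        , 0.        ]), 'R': array([[-0.01876503, -0.99976203, -0.01112477],
       [-0.98138981,  0.02054468, -0.19092393],
       [ 0.19110705,  0.00733505, -0.98154179]]), 't': array([ -11.09836866,  515.62535797, 1146.80609752])}
{'fx': 394.1253949561971, 'fy': 394.1253949561971, 'cx': 306.5617472693838, 'cy': 236.97112987769486, 'distortion': array([-0.0276701,  0.       ,  0.       ,  0.       ,  0.       ]), 'tool_from_camera': array([[ 9.99999385e-01,  9.83085703e-04, -5.13389877e-04,
        -8.41695485e-01],
       
[... 210 characters left out ...]
000000e+00,
         1.00000000e+00]])}
{'clock': 0.1, 'joints': array([-1.32955934e+00,  3.00388805e-01,  1.52149511e+00,  1.03040885e-05,
        1.32068676e+00, -6.65974105e-02]), 'qd': array([ 0.0002475 , -0.00263718, -0.00104722, -0.00024109, -0.00220683,
       -0.00125398]), 'effort': array([-4.77322756e-04, -5.32644296e+01, -3.53283691e+01,  7.09266728e-02,
        2.35086889e-02, -6.12290251e-05]), 'eef_pos': array([ 166.59555335, -523.92923931,  204.96783395]), 'eef_rot': array([-3.14151761e+00,  9.75197654e-04, -1.26296445e+00]), 'wrist_force': array([ 0.27905222,  0.25012257, -0.64800665]), 'moment': array([ 0.01317053,  0.0131809 , -0.02281793]), 'finger_gap': 93.85578334999505}
```

View pics/scene0.png

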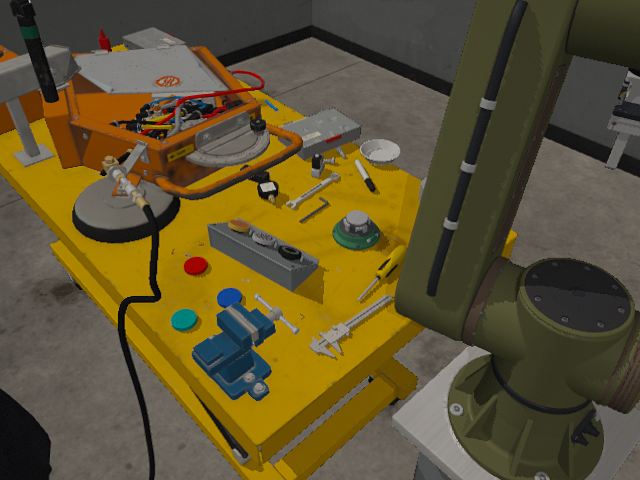

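View pics/top0.png

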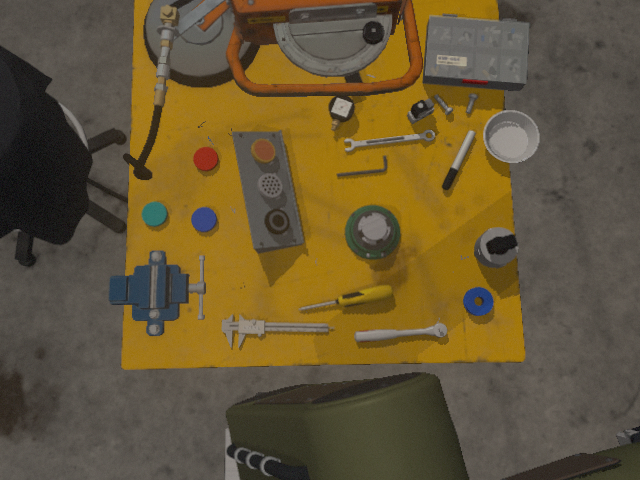

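The top picture shows bronze at (264,151), pierced steel at (270,184) and black seal at (277,221) on the rack. The filter head is at (374,230) and the cap is at (497,247). The look-alikes are red (206,159), blue (204,219) and turquoise (155,214) discs lying flat on the bench, plus a blue tape reel (479,301) and a white bowl (511,136). I'm choosing the three discs on the rack.

```bash
cat > h.py <<'E'
import numpy as np,cv2
from cell import manip
from scipy.spatial.transform import Rotation as Ro
def cloud(d,c,T=None):
    """world xyz per pixel. T: camera->world 4x4 (or from R,t)"""
    h,w=d.shape
    K=np.array([[c['fx'],0,c['cx']],[0,c['fy'],c['cy']],[0,0,1.]])
    uv=np.mgrid[0:h,0:w][::-1].reshape(2,-1).T.astype(np.float64)
    n=cv2.undistortPoints(uv[:,None],K,np.array(c['distortion']))[:,0]
    X=np.c_[n,np.ones(len(n))]*d.reshape(-1,1)
    if T is None: X=(X-c['t'])@c['R']
    else: X=X@T[:3,:3].T+T[:3,3]
    X[d.reshape(-1)<=0]=np.nan
    return X.reshape(h,w,3)
def tool(s):
    T=np.eye(4);T[:3,:3]=Ro.from_euler('xyz',s['eef_rot']).as_matrix();T[:3,3]=s['eef_pos'];return T
def wrist():
    s=manip.read_state();p,d=manip.camera('wrist');c=manip.calibration('wrist')
    return p,d,cloud(d,c,tool(s)@c['tool_from_camera']),s
def st():
    s=manip.read_state();print('t',round(s['clock'],2),'pos',s['eef_pos'].round(2),'rot',s['eef_rot'].round(4),'F',s['wrist_force'].round(2),'M',s['moment'].round(3),'gap',round(s['finger_gap'],2));return s
E
python3 - <<'E'
from h import *
a=np.load('top0.npz');p,d=a['p'],a['d'];X=cloud(d,manip.calibration('top'))
def show(n,u,v):
    print(n,X[v,u].round(1))
for n,u,v in [('bronze',264,151),('steel',270,184),('seal',277,221),('filt',374,230),('capgrip',500,245),('bench',320,250),('bench2',440,250),('red',206,159),('rack',240,140),('rack',295,235)]: show(n,u,v)
bench=X[(X[...,2]>-15)&(X[...,2]<15)&(p[...,0]>120)&(p[...,2]<60)]
A=np.c_[bench[:,:2],np.ones(len(bench))];print('bench plane',np.linalg.lstsq(A,bench[:,2],rcond=None)[0],len(bench))
cv2.imwrite('pics/tc.png',cv2.resize(p[110:360,220:540,::-1],None,fx=2.5,fy=2.4,interpolation=cv2.INTER_CUBIC))
E
```

```text
bronze [672.2  81.   52.6]
steel [604.6  69.4  55.3]
seal [530.9  56.2  57.3]
filt [ 510.  -128.2   54.9]
capgrip [ 472.  -355.7   81.3]
bench [ 4.824e+02 -2.450e+01 -3.000e-01]
bench2 [ 477.7 -261.5   -1. ]
red [671.3 202.1  11.4]
rack [692.  126.6  63.2]
rack [509.1  23.7  24.2]
bench plane [6.44992180e-04 7.05086795e-04 6.99497957e-01] 80223
```

View pics/tc.png

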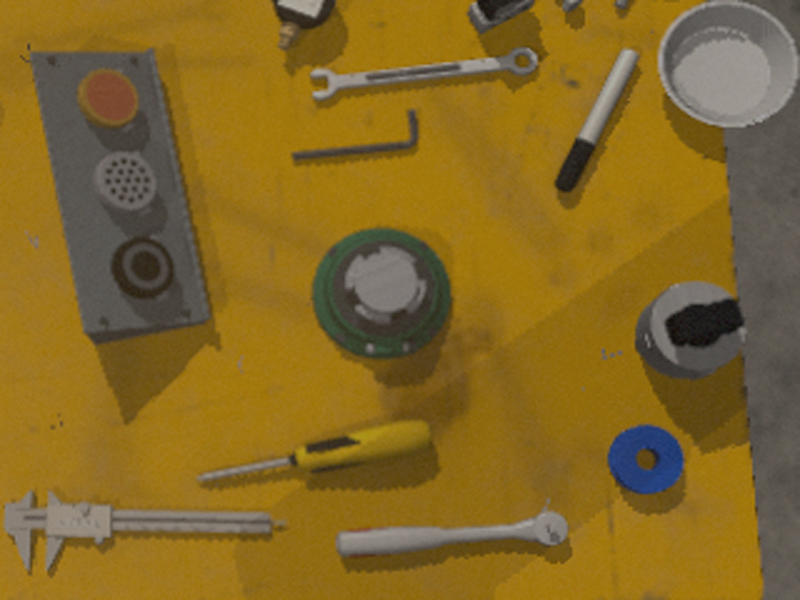

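```bash
cat >> h.py <<'E'
def plan(target,yaw,s=None,op=1,step=40,turn=.12):
    """print rows from measured (or given (pos,yaw)) pose to target, tool pointing down"""
    if s is None:
        q=manip.read_state(); s=(q['eef_pos'],q['eef_rot'][2])
    p=np.array(s[0],float);y=s[1];D=np.array(target,float)-p;dy=(yaw-y+np.pi)%(2*np.pi)-np.pi
    n=int(max(1,np.ceil(np.linalg.norm(D)/step-1e-6),np.ceil(abs(dy)/turn-1e-6)))
    rows=[]
    for i in range(n):
        tx=np.array([np.cos(y),np.sin(y),0]);ty=np.array([np.sin(y),-np.cos(y),0])
        w=D/n; rows.append([op,[round(w@tx/10,2),round(w@ty/10,2),round(-w[2]/10,2)],round(-dy/n,3)]);y+=dy/n
    for i in range(0,n,5): print(str(rows[i:i+5]).replace(' ',''))
E
python3 - <<'E'
from h import *
a=np.load('top0.npz');p,d=a['p'],a['d'];X=cloud(d,manip.calibration('top'))
m=(X[...,2]>90)&(X[...,0]>0.)&(X[...,0]<1200)&(X[...,2]<400)
for yb in range(-500,500,50):
    k=m&(abs(X[...,1]-yb-25)<25)&(X[...,0]>350); 
    if k.sum()>5: print(yb,'xmin of z>90',np.nanpercentile(X[k][:,0],1).round(),X[k][:,2].max().round())
st(); plan([580,-20,180],0.176)
E
```

```text
-250 xmin of z>90 787.0 100.0
-200 xmin of z>90 776.0 152.0
-150 xmin of z>90 773.0 158.0
-100 xmin of z>90 774.0 160.0
-50 xmin of z>90 774.0 160.0
0 xmin of z>90 775.0 157.0
50 xmin of z>90 774.0 157.0
100 xmin of z>90 782.0 158.0
150 xmin of z>90 890.0 162.0
200 xmin of z>90 377.0 194.0
250 xmin of z>90 368.0 185.0
300 xmin of z>90 384.0 126.0
350 xmin of z>90 384.0 101.0
t 0.1 pos [ 166.6  -523.93  204.97] rot [-3.1415e+00  1.0000e-03 -1.2630e+00] F [ 0.28  0.25 -0.65] M [ 0.013  0.013 -0.023] gap 93.86
[[1,[np.float64(-2.09),np.float64(-3.22),np.float64(0.15)],np.float64(-0.085)],[1,[np.float64(-1.81),np.float64(-3.38),np.float64(0.15)],np.float64(-0.085)],[1,[np.float64(-1.52),np.float64(-3.52),np.float64(0.15)],np.float64(-0.085)],[1,[np.float64(-1.21),np.float64(-3.64),np.float64(0.15)],np.float64(-0.085)],[1,[np.float64(-0.9),np.float64(-3.73),np.float64(0.15)],np.float64(-0.085)]]
[[1,[np.float64(-0.58),np.float64(-3.79),np.float64(0.15)],np.float64(-0.085)],[1,[np.float64(-0.26),np.float64(-3.83),np.float64(0.15)],np.float64(-0.085)],[1,[np.float64(0.06),np.float64(-3.83),np.float64(0.15)],np.float64(-0.085)],[1,[np.float64(0.39),np.float64(-3.81),np.float64(0.15)],np.float64(-0.085)],[1,[np.float64(0.71),np.float64(-3.77),np.float64(0.15)],np.float64(-0.085)]]
[[1,[np.float64(1.02),np.float64(-3.69),np.float64(0.15)],np.float64(-0.085)],[1,[np.float64(1.33),np.float64(-3.59),np.float64(0.15)],np.float64(-0.085)],[1,[np.float64(1.63),np.float64(-3.47),np.float64(0.15)],np.float64(-0.085)],[1,[np.float64(1.92),np.float64(-3.32),np.float64(0.15)],np.float64(-0.085)],[1,[np.float64(2.19),np.float64(-3.14),np.float64(0.15)],np.float64(-0.085)]]
[[1,[np.float64(2.45),np.float64(-2.95),np.float64(0.15)],np.float64(-0.085)],[1,[np.float64(2.69),np.float64(-2.73),np.float64(0.15)],np.float64(-0.085)]]
```

Request:
arm_command:
  steps:
    - [0.62,[-2.1,-3.2,0.15],-0.085]
    - [0.62,[-1.8,-3.4,0.15],-0.085]
    - [0.62,[-1.5,-3.5,0.15],-0.085]
    - [0.62,[-1.2,-3.6,0.15],-0.085]
    - [0.62,[-0.9,-3.7,0.15],-0.085]

```text
clock: 0.52
eef_pos: [288.2, -374.9, 197.6]
eef_rot: [-3.141, 0.0, -0.834]
wrist_force: [0.3, -0.8, -0.2]
finger_gap: 64.2
```

Request:
arm_command:
  steps:
    - [0.62,[-0.6,-3.8,0.15],-0.085]
    - [0.62,[-0.3,-3.8,0.15],-0.085]
    - [0.62,[0.1,-3.8,0.15],-0.085]
    - [0.62,[0.4,-3.8,0.15],-0.085]
    - [0.62,[0.7,-3.8,0.15],-0.085]

```text
clock: 0.93
eef_pos: [409.2, -226.4, 190.3]
eef_rot: [-3.142, 0.0, -0.409]
wrist_force: [0.3, -0.5, -0.3]
finger_gap: 58.2
```

Request:
arm_command:
  steps:
    - [0.62,[1.0,-3.7,0.15],-0.085]
    - [0.62,[1.3,-3.6,0.15],-0.085]
    - [0.62,[1.6,-3.5,0.15],-0.085]
    - [0.62,[1.9,-3.3,0.15],-0.085]
    - [0.62,[2.2,-3.1,0.15],-0.085]

```text
clock: 1.35
eef_pos: [529.3, -77.4, 182.7]
eef_rot: [-3.142, 0.0, 0.016]
wrist_force: [0.1, -1.4, 0.6]
finger_gap: 58.4
```

Request:
arm_command:
  steps:
    - [0.62,[2.5,-3.0,0.15],-0.085]
    - [0.62,[2.7,-2.7,0.15],-0.085]
    - [0.62,[0,0,0],0]
    - [0.62,[0,0,0],0]

```text
clock: 1.68
eef_pos: [577.6, -18.1, 178.9]
eef_rot: [-3.141, 0.002, 0.184]
wrist_force: [-0.5, 0.7, 0.0]
finger_gap: 58.4
```

```bash
python3 - <<'E'
from h import *
st();p,d,X,s=wrist();cv2.imwrite('pics/w1.png',p[:,:,::-1]);np.savez('w1.npz',p=p,d=d,X=X);st()
E
```

```text
t 1.68 pos [577.62 -18.1  178.93] rot [-3.1412e+00  1.6000e-03  1.8440e-01] F [-0.46  0.67  0.04] M [-0.061 -0.085  0.024] gap 58.4
t 1.73 pos [577.15 -19.23 179.27] rot [-3.1414e+00  1.3000e-03  1.8230e-01] F [ 0.09  0.25 -0.24] M [-0.038 -0.079 -0.02 ] gap 58.21
```

View pics/w1.png

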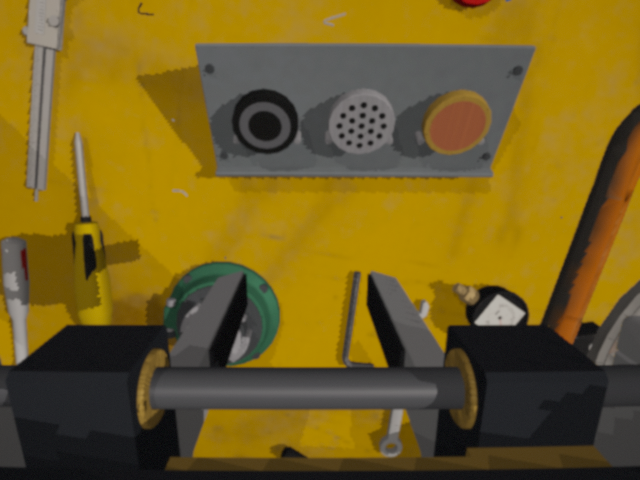

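```bash
cat >> h.py <<'E'
def fitplane(P,it=6,th=2):
    for _ in range(it):
        c=P.mean(0);n=np.linalg.svd(P-c,full_matrices=False)[2][2];n=n*np.sign(n[2]);P=P[abs((P-c)@n)<th]
    return P.mean(0),n
def circ(xy,R=None):
    from scipy.optimize import least_squares
    c0=np.r_[xy.mean(0),25 if R is None else R]
    f=(lambda v:np.hypot(*(xy-v[:2]).T)-v[2]) if R is None else (lambda v:np.hypot(*(xy-v[:2]).T)-R)
    r=least_squares(f,c0 if R is None else c0[:2],loss='soft_l1',f_scale=.5);return r.x,np.sqrt((r.fun**2).mean())
E
python3 - <<'E'
from h import *
a=np.load('w1.npz');X=a['X'];p=a['p']
for n,pix in [('bench',(200,380)),('rackplate',(60,300))]: print(n,X[pix].round(1))
# rack plate
reg=X[50:165,225:500].reshape(-1,3);reg=reg[~np.isnan(reg[:,0])]
# initial plane w/ low points: use ransac
rng=np.random.default_rng(0);best=0
for _ in range(300):
    q=reg[rng.choice(len(reg),3,replace=False)];n=np.cross(q[1]-q[0],q[2]-q[0]);n/=np.linalg.norm(n)+1e-9;n*=np.sign(n[2])
    k=(abs((reg-q[0])@n)<1.5).sum()
    if k>best and abs(n[2]-.866)<.06: best=k;bn=(q[0],n)
P=reg[abs((reg-bn[0])@bn[1])<2];c,n=fitplane(P);print('plate',c.round(1),n.round(4),'slope',np.degrees(np.arccos(n[2])).round(2),best/len(reg))
al=np.cross(n,[0,0,1]);al/=np.linalg.norm(al);up=np.cross(al,n) ; up*=np.sign(up[2])
print('along',al.round(4),'yaw',np.arctan2(al[1],al[0]), 'up',up.round(3))
res={}
for nm,(u,v) in dict(seal=(265,122),steel=(361,122),bronze=(458,122)).items():
    W=X[v-45:v+45,u-48:u+48].reshape(-1,3);h=(W-c)@n;W=W[(h>13)&(h<19)]
    cc=c; ab=np.c_[(W-c)@al,(W-c)@up]; hull=cv2.convexHull(ab.astype(np.float32))[:,0]
    # circle fit on hull
    v_,rms=circ(hull.astype(float)); hh=np.median((W-c)@n)
    top=c+v_[0]*al+v_[1]*up+hh*n; mid=top-5*n
    print(nm,'n',len(W),'R',v_[2].round(2),'rms',rms.round(2),'h',hh.round(2),'top',top.round(1),'mid',mid.round(1), 'along/up',v_[:2].round(1))
# filter green/flange etc
E
```

```text
bench [639.3   9.7   1.2]
rackplate [548.8 103.3  62.9]
plate [599.5  86.1  46.4] [ 0.0913 -0.4903  0.8667] slope 29.92 0.6289314164207052
along [-0.9831 -0.1831  0.    ] yaw -2.9574131054924138 up [-0.159  0.852  0.499]
seal n 3242 R 24.94 rms 0.18 h 16.21 top [530.4  55.   54.8] mid [529.9  57.4  50.4] along/up [ 73.7 -11.4]
steel n 3256 R 25.07 rms 0.76 h 16.01 top [601.5  68.3  54.6] mid [601.1  70.7  50.2] along/up [  1.3 -11.4]
bronze n 3180 R 25.03 rms 1.07 h 16.04 top [671.5  81.1  54.5] mid [671.   83.6  50.2] along/up [-69.8 -11.6]
```

The wrist view shows the rack with seal (265,122), steel (361,122) and bronze (458,122). Radii, spacing and height all match the description. Next I'll view the filter from the same relative position.

Request:
arm_command:
  steps:
    - [0.62,[-1.7,3.6,0],0]
    - [0.62,[-1.7,3.6,0],0]
    - [0.62,[-1.7,3.6,0],0]
    - [0.62,[-1.7,3.6,0],0]
    - [0.62,[-1.7,3.6,0],0]

```text
clock: 2.15
eef_pos: [524.6, -214.6, 180.3]
eef_rot: [3.141, -0.0, 0.18]
wrist_force: [0.5, 0.5, 1.0]
finger_gap: 58.4
```

Request:
arm_command:
  steps:
    - [0.62,[0,0,0],0]
    - [0.62,[0,0,0],0]
    - [0.62,[0,0,0],0]
    - [0.62,[0,0,0],0]

```text
clock: 2.48
eef_pos: [526.3, -211.3, 180.1]
eef_rot: [-3.142, -0.0, 0.182]
wrist_force: [0.0, -0.2, -0.5]
finger_gap: 58.0
```

```bash
python3 - <<'E'
from h import *
st();p,d,X,s=wrist();cv2.imwrite('pics/w2.png',p[:,:,::-1]);np.savez('w2.npz',p=p,d=d,X=X);st()
E
```

```text
t 2.48 pos [ 526.28 -211.29  180.06] rot [-3.1415 -0.      0.1822] F [ 0.04 -0.21 -0.5 ] M [-0.017 -0.112  0.022] gap 58.03
t 2.53 pos [ 526.46 -211.07  180.06] rot [-3.1415e+00 -1.0000e-04  1.8270e-01] F [ 0.42  0.95 -0.  ] M [-0.054 -0.092  0.023] gap 57.95
```

View pics/w2.png

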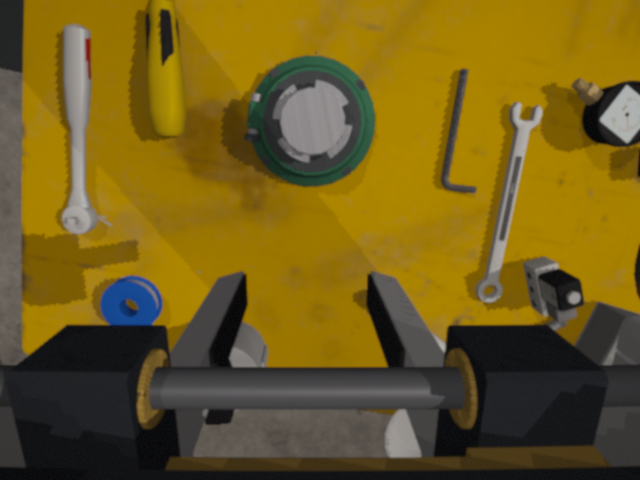

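```bash
python3 - <<'E'
from h import *
a=np.load('w2.npz');X=a['X'];p=a['p']
W=X[50:195,240:385];z=W[...,2];m=(z>49)&(z<56)
P=W[m];print(len(P),np.median(P[:,2]))
hull=cv2.convexHull(P[:,:2].astype(np.float32))[:,0].astype(float);v,r=circ(hull);print('seat',v.round(2),r.round(2)); C=v[:2]
# green outer
m=(p[50:195,240:385,1].astype(int)>p[50:195,240:385,0]+25)&(z>8);G=W[m];print('green z',np.percentile(G[:,2],[5,50,95]).round(1))
h=cv2.convexHull(G[:,:2].astype(np.float32))[:,0].astype(float);print('green',[q.round(2) for q in circ(h)])
# flange
m=(z>25)&(z<31);F=W[m];h=cv2.convexHull(F[:,:2].astype(np.float32))[:,0].astype(float);print('flange',[q.round(2) for q in circ(h)],np.median(F[:,2]).round(1))
# lugs: profile over angle of z and brightness at radius 28.5
ang=np.degrees(np.arctan2(W[...,1]-C[1],W[...,0]-C[0]));rad=np.hypot(W[...,0]-C[0],W[...,1]-C[1])
br=p[50:195,240:385].mean(2)
for t in range(-180,180,5):
    k=(abs(ang-t-2.5)<2.5)&(rad>27.2)&(rad<30.5)
    print(t,k.sum(),np.median(z[k]).round(1) if k.any() else None,br[k].mean().round(0) if k.any() else None)
cv2.imwrite('pics/f.png',cv2.resize(p[40:200,230:395,::-1],None,fx=3.6,fy=3.6,interpolation=cv2.INTER_CUBIC))
E
```

```text
3396 52.93864152834624
seat [ 513.94 -128.55   24.3 ] 0.15
green z [10.4 15.3 27.4]
green [array([ 514.27, -128.12,   52.66]), np.float64(0.27)]
flange [array([ 513.3 , -128.67,   43.77]), np.float64(3.17)] 28.4
-180 13 44.9 96.0
-175 12 31.5 62.0
-170 16 29.5 45.0
-165 12 28.6 45.0
-160 12 29.0 45.0
-155 13 29.0 45.0
-150 13 29.4 48.0
-145 11 43.9 75.0
-140 14 44.7 86.0
-135 15 44.9 87.0
-130 16 44.7 89.0
-125 11 45.0 97.0
-120 15 45.4 115.0
-115 14 44.9 112.0
-110 13 44.5 118.0
-105 13 44.8 123.0
-100 13 44.7 126.0
-95 14 45.3 126.0
-90 15 45.2 122.0
-85 11 29.0 66.0
-80 11 28.7 44.0
-75 12 29.0 48.0
-70 12 28.6 49.0
-65 12 29.4 55.0
-60 11 28.9 58.0
-55 16 42.4 91.0
-50 13 45.5 123.0
-45 14 45.1 124.0
-40 13 45.0 125.0
-35 15 44.9 124.0
-30 14 44.9 125.0
-25 14 44.9 129.0
-20 14 44.7 129.0
-15 15 45.1 128.0
-10 14 45.0 127.0
-5 14 45.0 133.0
0 15 44.6 131.0
5 10 28.8 85.0
10 11 29.4 59.0
15 13 28.9 60.0
20 11 28.8 59.0
25 10 29.0 60.0
30 11 28.6 60.0
35 15 42.9 105.0
40 16 45.1 138.0
45 14 44.8 141.0
50 13 44.9 143.0
55 16 44.9 143.0
60 16 44.8 141.0
65 15 45.0 140.0
70 17 44.5 140.0
75 15 44.9 139.0
80 15 45.2 138.0
85 17 44.7 138.0
90 15 44.8 135.0
95 8 28.5 77.0
100 12 28.4 52.0
105 11 28.8 51.0
110 9 28.7 53.0
115 10 29.1 51.0
120 10 29.2 52.0
125 10 44.5 112.0
130 16 44.8 137.0
135 16 45.3 136.0
140 15 44.9 131.0
145 15 45.0 117.0
150 15 45.1 120.0
155 15 45.2 104.0
160 15 44.9 101.0
165 16 45.0 97.0
170 14 45.3 99.0
175 15 44.9 98.0
```

View pics/f.png

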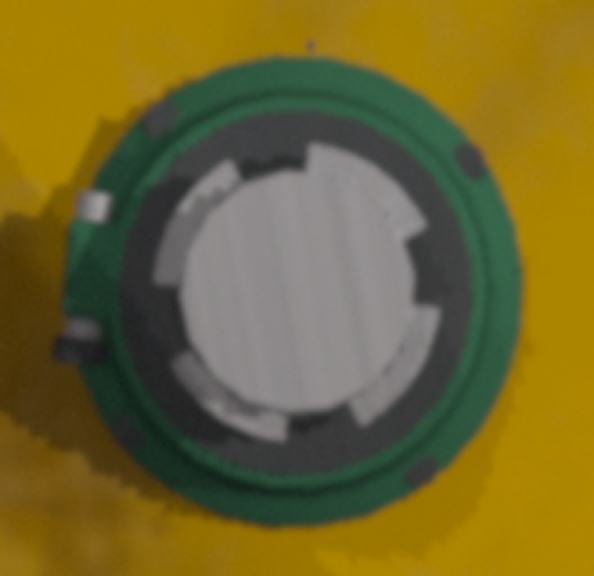

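Seat centre is (513.9,-128.6). The height reads 52.9 against the known 52, so there is a z bias of +0.9 mm. Gap centres are at about 20° + 90°k in world yaw. Now going to the steel disc.

```bash
python3 - <<'E'
from h import *
plan([601.1,70.7,80],.1842,op=.62)
E
```

```text
[[0.62,[np.float64(1.56),np.float64(-3.29),np.float64(1.25)],np.float64(-0.0)],[0.62,[np.float64(1.56),np.float64(-3.29),np.float64(1.25)],np.float64(-0.0)],[0.62,[np.float64(1.56),np.float64(-3.29),np.float64(1.25)],np.float64(-0.0)],[0.62,[np.float64(1.56),np.float64(-3.29),np.float64(1.25)],np.float64(-0.0)],[0.62,[np.float64(1.56),np.float64(-3.29),np.float64(1.25)],np.float64(-0.0)]]
[[0.62,[np.float64(1.56),np.float64(-3.29),np.float64(1.25)],np.float64(-0.0)],[0.62,[np.float64(1.56),np.float64(-3.29),np.float64(1.25)],np.float64(-0.0)],[0.62,[np.float64(1.56),np.float64(-3.29),np.float64(1.25)],np.float64(-0.0)]]
```

Request:
arm_command:
  steps:
    - [0.64,[1.56,-3.29,0.6],0]
    - [0.64,[1.56,-3.29,0.9],0]
    - [0.64,[1.56,-3.29,1.1],0]
    - [0.64,[1.56,-3.29,1.1],0]
    - [0.64,[1.56,-3.29,1.1],0]

```text
clock: 2.95
eef_pos: [573.5, -33.2, 131.7]
eef_rot: [3.142, -0.0, 0.183]
wrist_force: [1.4, 0.2, 0.4]
finger_gap: 59.8
```

Request:
arm_command:
  steps:
    - [0.64,[1.56,-3.29,1.5],0]
    - [0.64,[1.56,-3.29,1.7],0]
    - [0.64,[1.56,-3.29,2.0],0]
    - [0.64,[0,0,0],0]
    - [0.64,[0,0,0],0]

```text
clock: 3.37
eef_pos: [600.8, 72.1, 78.7]
eef_rot: [-3.141, 0.002, 0.186]
wrist_force: [0.3, -1.2, 0.5]
finger_gap: 60.3
```

Request:
arm_command:
  steps:
    - [0.64,[0,0,0],0]
    - [0.64,[0,0,0],0]

```text
clock: 3.53
eef_pos: [601.7, 69.0, 80.8]
eef_rot: [3.141, -0.001, 0.182]
wrist_force: [-0.1, 0.5, 0.6]
finger_gap: 60.1
```

```bash
python3 - <<'E'
from h import *
st();plan([601.1,70.7,45.2],.1842,op=.62)
E
```

```text
t 3.53 pos [601.67  68.98  80.8 ] rot [ 3.1413e+00 -1.1000e-03  1.8160e-01] F [-0.15  0.47  0.62] M [-0.083 -0.043  0.015] gap 60.12
[[0.62,[np.float64(-0.02),np.float64(-0.18),np.float64(3.56)],np.float64(-0.003)]]
```

Request:
arm_command:
  steps:
    - [0.64,[0,0,1.2],0]
    - [0.64,[0,0,1.2],0]
    - [0.64,[0,0,0.7],0]
    - [0.64,[0,0,0.4],0]
    - [0.64,[0,0,0],0]

```text
clock: 3.95
eef_pos: [600.8, 69.2, 43.5]
eef_rot: [-3.141, 0.002, 0.182]
wrist_force: [0.0, 0.2, 0.2]
finger_gap: 60.1
```

Request:
arm_command:
  steps:
    - [0.64,[0,0,0],0]
    - [0.64,[0,0,0],0]
    - [0.64,[0,0,0],0]

```text
clock: 4.2
eef_pos: [601.8, 69.5, 45.4]
eef_rot: [3.141, -0.001, 0.182]
wrist_force: [0.2, -0.2, 0.9]
finger_gap: 59.9
```

```bash
python3 - <<'E'
from h import *
s=st();p,d,X,s=wrist();cv2.imwrite('pics/w3.png',p[:,:,::-1]);st()
E
```

```text
t 4.2 pos [601.76  69.54  45.41] rot [ 3.1415e+00 -8.0000e-04  1.8200e-01] F [ 0.16 -0.16  0.89] M [-0.101 -0.09  -0.016] gap 59.89
t 4.25 pos [601.71  69.57  45.36] rot [ 3.1415e+00 -7.0000e-04  1.8200e-01] F [ 0.24 -0.01  0.61] M [ 0.011 -0.057 -0.04 ] gap 59.84
```

View pics/w3.png

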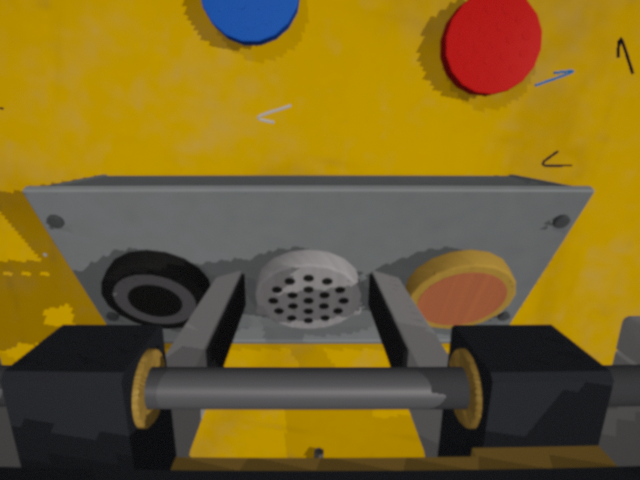

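```bash
cat >> h.py <<'E'
def toolpts(X,s):
    T=tool(s);return (X-T[:3,3])@T[:3,:3]
E
python3 - <<'E'
from h import *
p,d,X,s=wrist()
W=X[248:330,245:365].reshape(-1,3);n=np.array([0.0913,-.4903,.8667]);n/=np.linalg.norm(n)
al=np.array([-.9831,-.1831,0]);up=np.cross(al,n);up*=np.sign(up[2]);c=np.array([599.5,86.1,46.4])
h=(W-c)@n;print(np.percentile(h[~np.isnan(h)],[5,25,50,75,95]).round(1))
k=(h>14)&(h<18);ab=np.c_[(W[k]-c)@al,(W[k]-c)@up];hull=cv2.convexHull(ab.astype(np.float32))[:,0].astype(float);v,r=circ(hull);hh=np.median(h[k]);top=c+v[0]*al+v[1]*up+hh*n
print(v,r,top,top-5*n,'tool',toolpts((top-5*n)[None],s).round(2));st()
E
```

```text
[-0.6  0.3 15.3 15.8 16.4]
[  1.4343968  -11.15439836  25.10075537] 0.4066771122560214 [601.30165568  68.59105712  54.5216026 ] [600.84513255  71.04268134  50.18788302] tool [[-0.58 -1.6  -4.83]]
t 4.3 pos [601.67  69.55  45.3 ] rot [ 3.1415e+00 -6.0000e-04  1.8200e-01] F [0.02 0.02 0.4 ] M [-0.009 -0.042  0.048] gap 60.25
```

Request:
arm_command:
  steps:
    - [0.64,[-0.05,-0.15,0],0]
    - [0.64,[0,0,0],0]
    - [0.45,[0,0,0],0]
    - [0.45,[0,0,0],0]
    - [0.45,[0,0,0],0]
  force: 15

```text
clock: 4.72
eef_pos: [601.5, 71.2, 45.4]
eef_rot: [-3.141, -0.002, 0.182]
wrist_force: [3.3, 1.4, 0.5]
finger_gap: 49.5
```

Request:
arm_command:
  steps:
    - [0.45,[0,0,0],0]
    - [0.45,[0,0,0],0]

```text
clock: 4.88
eef_pos: [601.4, 71.2, 45.4]
eef_rot: [-3.142, -0.002, 0.182]
wrist_force: [4.0, 2.6, 1.0]
finger_gap: 49.7
```

```bash
python3 - <<'E'
from h import *
st()
E
```

```text
t 4.88 pos [601.43  71.18  45.36] rot [-3.1415e+00 -2.0000e-03  1.8210e-01] F [4.01 2.61 0.99] M [ 4.320e-01 -1.076e+00  1.000e-03] gap 49.66
```

Request:
arm_command:
  steps:
    - [0.45,[0,0,-0.5],0]
    - [0.45,[0,0,-1.5],0]
    - [0.45,[0,0,-2.0],0]
    - [0.45,[-0.7,2.3,-1.0],0]
    - [0.45,[-0.7,2.3,0],0]

```text
clock: 5.3
eef_pos: [595.9, 23.2, 97.4]
eef_rot: [3.141, -0.003, 0.184]
wrist_force: [0.5, -0.8, -0.8]
finger_gap: 49.5
```

Request:
arm_command:
  steps:
    - [0.45,[-0.7,2.3,0.5],0]
    - [0.45,[-0.7,2.3,1.5],0]
    - [0.45,[0,0,2.0],0]
    - [0.45,[0,0,1.5],0]
    - [0.45,[0,0,0],0]

```text
clock: 5.72
eef_pos: [587.9, -25.0, 37.0]
eef_rot: [-3.14, 0.005, 0.181]
wrist_force: [-0.2, 0.8, -0.6]
finger_gap: 49.3
```

```bash
python3 - <<'E'
from h import *
p,d,X,s=wrist();st();cv2.imwrite('pics/w4.png',p[:,:,::-1]);np.savez('w4.npz',p=p,d=d,X=X)
E
```

```text
t 5.77 pos [588.78 -24.73  38.79] rot [-3.1407  0.0033  0.1817] F [ 0.08 -0.22 -0.38] M [ 0.003 -0.147 -0.034] gap 49.46
```

View pics/w4.png

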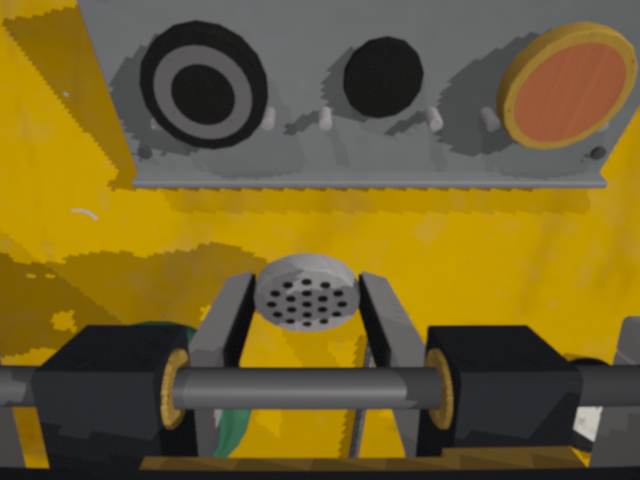

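Request:
arm_command:
  steps:
    - [0.45,[0,0,1.5],0]
    - [0.45,[0,0,1.0],0]
    - [0.45,[0,0,0.3],0]
    - [0.45,[0,0,0.2],0]
    - [0.45,[0,0,0.2],0]

```text
clock: 6.18
eef_pos: [590.3, -24.3, 8.8]
eef_rot: [3.142, -0.001, 0.182]
wrist_force: [-1.3, 3.3, 4.5]
finger_gap: 49.3
```

Request:
arm_command:
  steps:
    - [0.45,[0,0,0.2],0]
    - [0.45,[0,0,0.1],0]
    - [0.45,[0,0,0],0]

```text
clock: 6.43
eef_pos: [590.2, -24.6, 5.2]
eef_rot: [3.141, -0.001, 0.182]
wrist_force: [0.6, 2.7, 2.7]
finger_gap: 49.6
```

Request:
arm_command:
  steps:
    - [0.45,[0,0,0.2],0]
    - [0.45,[0,0,0.1],0]
    - [0.45,[0,0,0.1],0]
    - [0.45,[0,0,0],0]

```text
clock: 6.77
eef_pos: [589.8, -24.7, 0.7]
eef_rot: [3.142, 0.0, 0.182]
wrist_force: [0.3, 1.3, 1.0]
finger_gap: 49.7
```

```bash
cat > held.py <<'E'
from h import *
import sys
def held(save=None,r=(235,350,235,385)):
    s=manip.read_state();p,d,X,s=wrist()
    if save: cv2.imwrite(f'pics/{save}.png',p[:,:,::-1])
    L=toolpts(X,s)[r[0]:r[1],r[2]:r[3]].reshape(-1,3)
    k=(abs(L[:,0])<23)&(abs(L[:,1])<27)&(L[:,2]<4)&(L[:,2]>-30)
    c,n=fitplane(L[k],8,1.2);n=-n if n[2]>0 else n   # tool frame, up = -z
    D=L[k];D=D[abs((D-c)@n)<1.5]
    e1=np.array([1,0,0])-n[0]*n;e1/=np.linalg.norm(e1);e2=np.cross(n,e1)
    ab=np.c_[(D-c)@e1,(D-c)@e2];h=cv2.convexHull(ab.astype(np.float32))[:,0].astype(float)
    h=h[abs(h[:,0])<21]
    v,rr=circ(h,25.);top=c+v[0]*e1+v[1]*e2
    print('held: n',n.round(3),'tilt deg',np.degrees(np.arccos(-n[2])).round(1),'mid(tool)',(top-5*n).round(2),'rms',rr.round(2),'N',len(D));st()
    return s
held(sys.argv[1] if len(sys.argv)>1 else None)
E
python3 held.py w5
```

```text
held: n [ 0.019  0.001 -1.   ] tilt deg 1.1 mid(tool) [-1.04 -1.64 -5.37] rms 0.62 N 5662
t 6.82 pos [589.84 -24.73   0.82] rot [3.1415e+00 1.0000e-04 1.8200e-01] F [0.16 0.34 2.44] M [ 0.14  -0.166 -0.028] gap 49.5
```

View pics/w5.png

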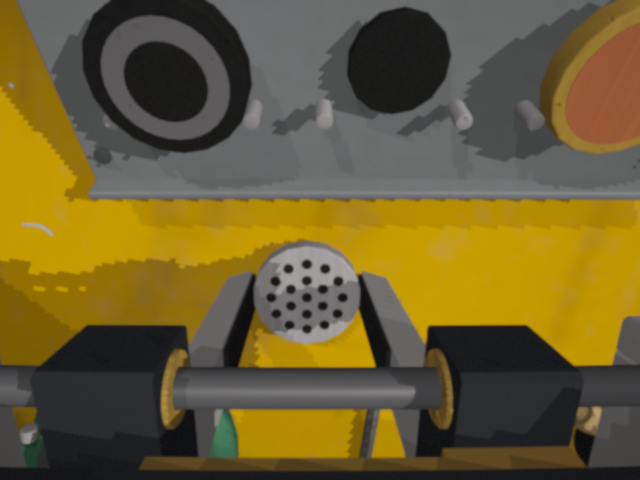

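Request:
arm_command:
  steps:
    - [0.45,[0,0,-1.0],0]
    - [0.45,[0,0,-2.5],0]
    - [0.45,[-0.8,0.8,-3.0],0]
    - [0.45,[-2.1,2.0,-1.0],0]
    - [0.45,[-2.1,2.0,0],0]

```text
clock: 7.23
eef_pos: [550.1, -81.4, 79.3]
eef_rot: [3.14, -0.004, 0.184]
wrist_force: [0.6, -1.4, -1.9]
finger_gap: 49.3
```

Request:
arm_command:
  steps:
    - [0.45,[-2.1,2.0,0],0]
    - [0.45,[-1.5,1.5,0],0]
    - [0.45,[-0.6,0.7,0],0]
    - [0.45,[0,0,0],0]
    - [0.45,[0,0,0],0]

```text
clock: 7.65
eef_pos: [516.0, -129.7, 76.3]
eef_rot: [3.142, -0.0, 0.181]
wrist_force: [-0.1, 0.8, -0.7]
finger_gap: 49.3
```

Request:
arm_command:
  steps:
    - [0.45,[0,0,0],0]
    - [0.45,[0,0,0],0]

```text
clock: 7.82
eef_pos: [516.2, -128.9, 75.9]
eef_rot: [-3.141, 0.0, 0.183]
wrist_force: [-0.2, 0.3, -0.7]
finger_gap: 49.3
```

```bash
python3 held.py w6; python3 - <<'E'
from h import *
plan([515.26,-129.97,58],.182,op=.45)
E
```

```text
held: n [-0.     0.074 -0.997] tilt deg 4.3 mid(tool) [-1.22 -1.81 -6.28] rms 0.21 N 7777
t 7.87 pos [ 516.09 -128.95   75.83] rot [-3.1415e+00  1.0000e-04  1.8320e-01] F [ 0.38  0.09 -1.6 ] M [-0.037 -0.074  0.051] gap 49.39
[[0.45,[np.float64(-0.1),np.float64(0.08),np.float64(1.78)],np.float64(0.001)]]
```

Request:
arm_command:
  steps:
    - [0.45,[-0.08,0.1,0.8],0]
    - [0.45,[0,0,0.8],0]
    - [0.45,[0,0,0.3],0]
    - [0.45,[0,0,0.2],0]
    - [0.45,[0,0,0],0]

```text
clock: 8.28
eef_pos: [514.8, -130.8, 54.2]
eef_rot: [-3.141, 0.001, 0.182]
wrist_force: [0.1, -0.6, -1.2]
finger_gap: 49.4
```

Request:
arm_command:
  steps:
    - [0.45,[0,0,0.1],0]
    - [0.45,[0,0,0],0]
    - [0.45,[0,0,0],0]

```text
clock: 8.53
eef_pos: [515.2, -131.0, 54.1]
eef_rot: [3.141, -0.0, 0.182]
wrist_force: [0.2, 1.2, -1.5]
finger_gap: 49.4
```

Request:
arm_command:
  steps:
    - [0.45,[0,-0.05,0.1],0]
    - [0.45,[0,0,0.1],0]
    - [0.45,[0,0,0],0]

```text
clock: 8.78
eef_pos: [515.1, -130.4, 52.1]
eef_rot: [3.141, -0.001, 0.182]
wrist_force: [-0.1, 1.0, 2.4]
finger_gap: 49.2
```

Request:
arm_command:
  steps:
    - [0.45,[0,0,0.1],0]
    - [0.45,[0,0,0],0]
    - [0.45,[0,0,0],0]

```text
clock: 9.03
eef_pos: [515.2, -130.4, 51.1]
eef_rot: [3.141, -0.001, 0.182]
wrist_force: [0.8, 1.4, 2.4]
finger_gap: 49.3
```

```bash
python3 held.py w7
```

```text
held: n [ 0.001 -0.016 -1.   ] tilt deg 0.9 mid(tool) [-1.31 -1.92 -6.35] rms 0.2 N 8000
t 9.08 pos [ 515.19 -130.4    51.13] rot [ 3.1414e+00 -6.0000e-04  1.8200e-01] F [1.02 1.85 3.53] M [ 0.239 -0.348  0.012] gap 49.44
```

View pics/w7.png

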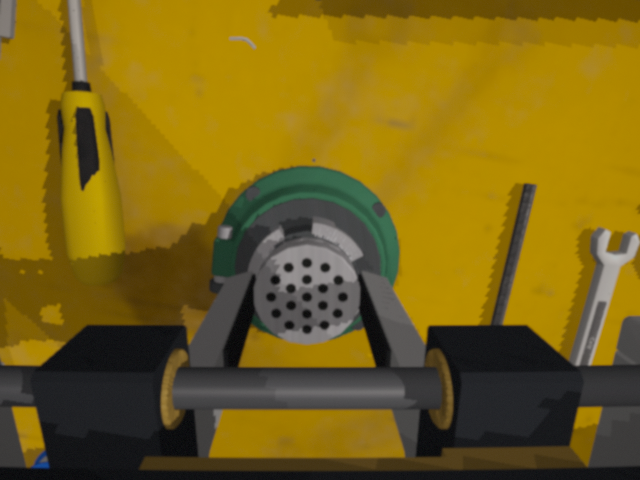

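Request:
arm_command:
  steps:
    - [0.58,[0,0,0],0]
    - [0.62,[0,0,0],0]
    - [0.62,[0,0,0],0]
    - [0.62,[0,0,-1.0],0]
    - [0.62,[0,0,-2.0],0]

```text
clock: 9.5
eef_pos: [513.8, -130.1, 79.8]
eef_rot: [-3.14, 0.004, 0.182]
wrist_force: [0.4, 0.3, 0.4]
finger_gap: 58.3
```

Request:
arm_command:
  steps:
    - [0.62,[0,2.0,-3.0],0]
    - [0.62,[0,3.0,-3.0],0]
    - [0.62,[0,2.5,-3.0],0]
    - [0.62,[0,1.0,-0.8],0]
    - [0.62,[0,0,0],0]

```text
clock: 9.92
eef_pos: [531.0, -215.8, 181.6]
eef_rot: [3.139, -0.004, 0.18]
wrist_force: [-0.5, 0.9, -0.0]
finger_gap: 58.2
```

Request:
arm_command:
  steps:
    - [0.62,[0,0,0],0]
    - [0.62,[0,0,0],0]
    - [0.62,[0,0,0],0]

```text
clock: 10.17
eef_pos: [529.8, -212.4, 177.3]
eef_rot: [-3.14, 0.002, 0.183]
wrist_force: [0.4, 0.1, 0.7]
finger_gap: 58.3
```

```bash
cat > stack.py <<'E'
from h import *
import sys
def stack(name,ztop):
    s0=st();p,d,X,s=wrist();cv2.imwrite(f'pics/{name}.png',p[:,:,::-1]);np.savez(name+'.npz',p=p,d=d,X=X);st()
    w=np.hypot(X[...,0]-514,X[...,1]+129)<62; w&=(np.arange(480)<330)[:,None]
    z=X[...,2]
    m=w&(abs(z-ztop-1)<3.5);P=X[m];h=cv2.convexHull(P[:,:2].astype(np.float32))[:,0].astype(float)
    c,n=fitplane(P);print('top disc',[q.round(2) for q in circ(h)],'z',np.median(P[:,2]).round(2),'tilt',np.degrees(np.arccos(n[2])).round(1))
    pi=p.astype(int);m=w&(pi[...,1]>pi[...,0]+25)&(z>6);h=cv2.convexHull(X[m][:,:2].astype(np.float32))[:,0].astype(float)
    print('green',[q.round(2) for q in circ(h)])
    m=w&(z>42)&(z<47);L=X[m];r=np.hypot(L[:,0]-513.9,L[:,1]+128.6);h=cv2.convexHull(L[r<32.5][:,:2].astype(np.float32))[:,0].astype(float);print('lugs',[q.round(2) for q in circ(h)])
stack(sys.argv[1],float(sys.argv[2]))
E
python3 stack.py s1 62
```

```text
t 10.17 pos [ 529.76 -212.4   177.28] rot [-3.1403e+00  1.7000e-03  1.8290e-01] F [0.45 0.07 0.66] M [ 0.035 -0.108  0.032] gap 58.3
t 10.22 pos [ 529.89 -212.48  177.43] rot [-3.1405e+00  1.5000e-03  1.8300e-01] F [-0.23 -0.28 -0.57] M [-0.05  -0.111  0.038] gap 58.68
top disc [array([ 513.63, -129.07,   24.78]), np.float64(0.17)] z 62.99 tilt 0.1
green [array([ 514.33, -128.11,   52.78]), np.float64(0.53)]
lugs [array([ 513.95, -128.61,   30.68]), np.float64(0.13)]
```

View pics/s1.png

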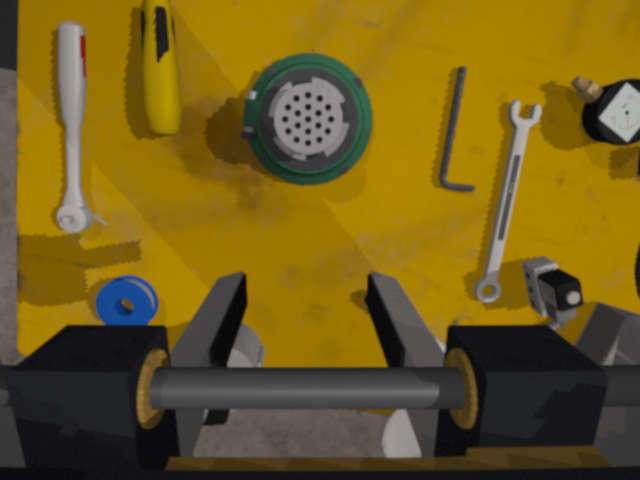

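Steel disc is flat and 0.5 mm off the lug axis. Next is the bronze disc.

```bash
python3 - <<'E'
from h import *
plan([672,83.8,110],.184,op=.64)
E
```

```text
[[0.64,[np.float64(2.15),np.float64(-2.95),np.float64(0.75)],np.float64(-0.0)],[0.64,[np.float64(2.15),np.float64(-2.95),np.float64(0.75)],np.float64(-0.0)],[0.64,[np.float64(2.15),np.float64(-2.95),np.float64(0.75)],np.float64(-0.0)],[0.64,[np.float64(2.15),np.float64(-2.95),np.float64(0.75)],np.float64(-0.0)],[0.64,[np.float64(2.15),np.float64(-2.95),np.float64(0.75)],np.float64(-0.0)]]
[[0.64,[np.float64(2.15),np.float64(-2.95),np.float64(0.75)],np.float64(-0.0)],[0.64,[np.float64(2.15),np.float64(-2.95),np.float64(0.75)],np.float64(-0.0)],[0.64,[np.float64(2.15),np.float64(-2.95),np.float64(0.75)],np.float64(-0.0)],[0.64,[np.float64(2.15),np.float64(-2.95),np.float64(0.75)],np.float64(-0.0)]]
```

Request:
arm_command:
  steps:
    - [0.64,[2.15,-2.95,0.75],0]
    - [0.64,[2.15,-2.95,0.75],0]
    - [0.64,[2.15,-2.95,0.75],0]
    - [0.64,[2.15,-2.95,0.75],0]
    - [0.64,[2.15,-2.95,0.75],0]

```text
clock: 10.63
eef_pos: [609.4, -46.6, 140.0]
eef_rot: [-3.141, 0.001, 0.183]
wrist_force: [0.5, -0.8, -0.4]
finger_gap: 60.1
```

Request:
arm_command:
  steps:
    - [0.64,[2.15,-2.95,0.75],0]
    - [0.64,[2.15,-2.95,0.75],0]
    - [0.64,[2.15,-2.95,0.75],0]
    - [0.64,[1.5,-2.0,0.5],0]
    - [0.64,[0.65,-0.95,0.25],0]

```text
clock: 11.05
eef_pos: [672.3, 86.3, 109.0]
eef_rot: [-3.141, 0.002, 0.185]
wrist_force: [-0.3, 0.9, -0.1]
finger_gap: 60.3
```

Request:
arm_command:
  steps:
    - [0.64,[0,0,1.0],0]
    - [0.64,[0,0,1.0],0]
    - [0.64,[0,0,0.5],0]
    - [0.64,[0,0,0],0]
    - [0.64,[0,0,0],0]

```text
clock: 11.47
eef_pos: [672.2, 81.4, 85.9]
eef_rot: [3.142, 0.0, 0.181]
wrist_force: [0.0, -0.3, -0.1]
finger_gap: 60.1
```

```bash
python3 - <<'E'
from h import *
p,d,X,s=wrist();st();cv2.imwrite('pics/w8.png',p[:,:,::-1])
n=np.array([0.0913,-.4903,.8667]);n/=np.linalg.norm(n)
al=np.array([-.9831,-.1831,0]);up=np.cross(al,n);up*=np.sign(up[2]);c=np.array([599.5,86.1,46.4])
W=X[:370].reshape(-1,3);W=W[np.hypot(W[:,0]-671,W[:,1]-83)<40];h=(W-c)@n
k=(h>14)&(h<18);ab=np.c_[(W[k]-c)@al,(W[k]-c)@up];hull=cv2.convexHull(ab.astype(np.float32))[:,0].astype(float);v,r=circ(hull);hh=np.median(h[k]);top=c+v[0]*al+v[1]*up+hh*n
print(v,r,(top-5*n).round(1),'tool',toolpts((top-5*n)[None],s).round(2))
O=X[(X[...,2]>100)&(X[...,2]<170)&(X[...,0]>700)];print('handle xmin',np.percentile(O[:,0],[0.5,2]),len(O))
E
```

```text
t 11.52 pos [672.51  81.59  86.35] rot [ 3.1415e+00 -4.0000e-04  1.8080e-01] F [ 0.07 -0.56 -0.15] M [-0.032 -0.138 -0.008] gap 60.47
[-70.66542195 -11.13860073  24.9223343 ] 0.24013241779166597 [671.7  84.1  50.4] tool [[ 2.000e-02 -2.810e+00  3.547e+01]]
handle xmin [700.03243981 700.1199235 ] 3786
```

View pics/w8.png

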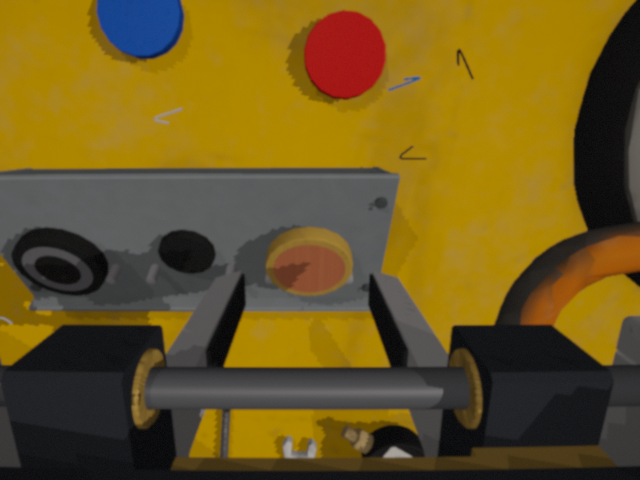

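```bash
python3 - <<'E'
from h import *
p,d,X,s=wrist()
L=toolpts(X,s);m=(p[...,0].astype(int)>p[...,2]+60)&(X[...,2]>80);m[320:]=0;m[:,:470]=0
P=L[m];print(len(P),'tool x min',np.percentile(P[:,0],[.5,5]).round(1))
for a,b in [(-400,-200),(-200,-100),(-100,-50),(-50,0),(0,60)]:
    k=(P[:,1]>a)&(P[:,1]<b)
    if k.sum()>5: print(a,b,np.percentile(P[k],1,axis=0).round(1),np.percentile(P[k],99,axis=0).round(1))
a=np.load('top0.npz');Y=cloud(a['d'],manip.calibration('top'));L=toolpts(Y,s)
m=(Y[...,2]>80)&(Y[...,2]<200)&(Y[...,0]>700);P=L[m]
for a,b in [(-100,-50),(-50,0),(0,50),(50,100)]:
    k=(P[:,1]>a)&(P[:,1]<b)
    if k.sum()>5: print('top',a,b,np.percentile(P[k],1,axis=0).round(1),np.percentile(P[k],99,axis=0).round(1))
E
```

```text
4294 tool x min [104.1 107.6]
-50 0 [109.9 -28.4  -8.9] [156.3  -0.4  -2.3]
0 60 [ 1.036e+02  1.000e-01 -9.400e+00] [125.   12.4  -4.5]
top -100 -50 [223.7 -99.5 -72.1] [293.4 -50.6 -44.1]
top -50 0 [109.9 -48.7 -70.3] [284.9  -0.4   6.1]
top 0 50 [ 95.6   0.6 -68.4] [262.6  49.6   5.6]
top 50 100 [ 86.2  50.7 -68.4] [251.4  99.5   2.4]
```

Request:
arm_command:
  steps:
    - [0.64,[0.08,-0.25,1.0],0]
    - [0.64,[0,0,1.4],0]
    - [0.64,[0,0,1.0],0]
    - [0.64,[0,0,0.7],0]
    - [0.64,[0,0,0],0]

```text
clock: 11.98
eef_pos: [672.3, 85.1, 43.0]
eef_rot: [3.142, 0.002, 0.182]
wrist_force: [0.1, -0.5, 0.2]
finger_gap: 60.2
```

Request:
arm_command:
  steps:
    - [0.64,[0,0,0],0]
    - [0.64,[0,0,0],0]
    - [0.64,[0,0,0],0]

```text
clock: 12.23
eef_pos: [672.8, 85.3, 44.8]
eef_rot: [-3.142, -0.0, 0.182]
wrist_force: [1.2, -1.3, 0.7]
finger_gap: 60.4
```

Request:
arm_command:
  steps:
    - [0.64,[0,0.1,-0.02],0]
    - [0.64,[0,0,0],0]
    - [0.45,[0,0,0],0]
    - [0.45,[0,0,0],0]
    - [0.45,[0,0,0],0]
  force: 15

```text
clock: 12.65
eef_pos: [673.1, 84.2, 45.2]
eef_rot: [3.142, -0.0, 0.182]
wrist_force: [0.5, -0.9, 1.1]
finger_gap: 49.7
```

Request:
arm_command:
  steps:
    - [0.45,[0,0,0],0]
    - [0.45,[0,0,-0.5],0]
    - [0.45,[0,0,-1.5],0]
    - [0.45,[0,0,-2.0],0]
    - [0.45,[-2.0,1.2,-1.0],0]

```text
clock: 13.07
eef_pos: [657.2, 70.6, 97.4]
eef_rot: [3.142, -0.003, 0.184]
wrist_force: [-0.2, -0.1, -0.2]
finger_gap: 49.6
```

Request:
arm_command:
  steps:
    - [0.45,[-2.3,2.3,0],0]
    - [0.45,[-2.3,2.3,0.5],0]
    - [0.45,[-2.3,2.3,2.0],0]
    - [0.45,[-1.2,1.2,2.5],0]
    - [0.45,[0,0,2.0],0]

```text
clock: 13.48
eef_pos: [588.8, -28.1, 24.6]
eef_rot: [3.141, 0.0, 0.179]
wrist_force: [1.0, 0.2, -0.7]
finger_gap: 49.8
```

Request:
arm_command:
  steps:
    - [0.45,[0,0,0.7],0]
    - [0.45,[0,0,0.3],0]
    - [0.45,[0,0,0.3],0]
    - [0.45,[0,0,0.3],0]
    - [0.45,[0,0,0.2],0]

```text
clock: 13.9
eef_pos: [591.5, -24.8, 8.2]
eef_rot: [3.141, -0.002, 0.183]
wrist_force: [0.2, 2.6, 4.8]
finger_gap: 49.9
```

Request:
arm_command:
  steps:
    - [0.45,[0,0,0.2],0]
    - [0.45,[0,0,0.2],0]
    - [0.45,[0,0,0.2],0]
    - [0.45,[0,0,0.1],0]
    - [0.45,[0,0,0],0]

```text
clock: 14.32
eef_pos: [590.7, -25.5, 0.3]
eef_rot: [3.142, -0.0, 0.182]
wrist_force: [-0.8, 2.5, 5.3]
finger_gap: 49.6
```

```bash
python3 held.py w9
```

```text
held: n [ 0.02   0.017 -1.   ] tilt deg 1.5 mid(tool) [-0.75 -1.94 -6.23] rms 0.78 N 5688
t 14.37 pos [ 5.9065e+02 -2.5460e+01  3.0000e-01] rot [ 3.1416e+00 -3.0000e-04  1.8200e-01] F [0.05 2.65 4.7 ] M [ 0.41  -0.041  0.02 ] gap 49.79
```

Request:
arm_command:
  steps:
    - [0.45,[0,0,-1.5],0]
    - [0.45,[0,0,-3.0],0]
    - [0.45,[-0.8,0.8,-3.0],0]
    - [0.45,[-2.1,2.0,-1.0],0]
    - [0.45,[-2.1,2.0,0],0]

```text
clock: 14.78
eef_pos: [550.7, -82.4, 87.6]
eef_rot: [3.14, -0.004, 0.184]
wrist_force: [-0.2, -1.5, -0.4]
finger_gap: 49.9
```

Request:
arm_command:
  steps:
    - [0.45,[-2.1,2.0,0],0]
    - [0.45,[-1.5,1.4,0],0]
    - [0.45,[-0.7,0.7,0],0]
    - [0.45,[0,0,0],0]
    - [0.45,[0,0,0],0]

```text
clock: 15.2
eef_pos: [515.4, -129.7, 85.0]
eef_rot: [-3.142, 0.0, 0.181]
wrist_force: [0.1, -0.1, 0.3]
finger_gap: 49.2
```

Request:
arm_command:
  steps:
    - [0.45,[0,0,0.5],0]
    - [0.45,[0,0,0.3],0]
    - [0.45,[0,0,0],0]
    - [0.45,[0,0,0],0]

```text
clock: 15.53
eef_pos: [515.3, -129.2, 76.6]
eef_rot: [-3.141, 0.001, 0.183]
wrist_force: [-0.1, -0.1, 0.2]
finger_gap: 49.7
```

```bash
python3 held.py w10
```

```text
held: n [ 0.002  0.084 -0.996] tilt deg 4.8 mid(tool) [-1.13 -2.13 -7.15] rms 0.15 N 7777
t 15.58 pos [ 515.31 -129.39   76.87] rot [-3.1414e+00  4.0000e-04  1.8270e-01] F [ 0.2  -0.55 -1.25] M [-0.074 -0.058  0.023] gap 49.73
```

Request:
arm_command:
  steps:
    - [0.45,[0,0.08,0.6],0]
    - [0.45,[0,0,0.5],0]
    - [0.45,[0,0,0.2],0]
    - [0.45,[0,0,0.1],0]
    - [0.45,[0,0,0],0]

```text
clock: 16.0
eef_pos: [515.2, -130.6, 62.8]
eef_rot: [-3.141, 0.0, 0.182]
wrist_force: [-1.1, -0.6, 0.3]
finger_gap: 49.7
```

Request:
arm_command:
  steps:
    - [0.45,[0,0,0.1],0]
    - [0.45,[0,0,0],0]
    - [0.45,[0,0,0],0]

```text
clock: 16.25
eef_pos: [515.4, -130.7, 62.3]
eef_rot: [3.141, -0.0, 0.182]
wrist_force: [-1.1, 1.3, 0.9]
finger_gap: 49.5
```

Request:
arm_command:
  steps:
    - [0.45,[0,-0.04,0.1],0]
    - [0.45,[0,0,0],0]
    - [0.45,[0,0,0],0]

```text
clock: 16.5
eef_pos: [515.4, -130.4, 61.3]
eef_rot: [3.141, -0.0, 0.182]
wrist_force: [-0.5, -0.8, 2.6]
finger_gap: 49.6
```

Request:
arm_command:
  steps:
    - [0.45,[0,0,0.1],0]
    - [0.45,[0,0,0],0]
    - [0.45,[0,0,0],0]

```text
clock: 16.75
eef_pos: [515.2, -130.3, 60.1]
eef_rot: [3.142, -0.0, 0.182]
wrist_force: [-0.6, -1.0, 3.9]
finger_gap: 49.8
```

```bash
python3 held.py w11
```

```text
held: n [ 0.    -0.008 -1.   ] tilt deg 0.5 mid(tool) [-1.29 -1.91 -7.13] rms 0.24 N 7790
t 16.8 pos [ 515.29 -130.24   60.15] rot [ 3.1415e+00 -1.0000e-04  1.8200e-01] F [-0.69 -0.79  3.65] M [-0.291 -0.011  0.035] gap 49.48
```

Flat, with 3.7 N of contact. Releasing and looking again.

Request:
arm_command:
  steps:
    - [0.58,[0,0,0],0]
    - [0.62,[0,0,0],0]
    - [0.62,[0,0,0],0]
    - [0.62,[0,0,-1.0],0]
    - [0.62,[0,0,-2.0],0]

```text
clock: 17.22
eef_pos: [514.1, -129.8, 89.0]
eef_rot: [-3.14, 0.003, 0.182]
wrist_force: [-0.2, -0.5, 0.3]
finger_gap: 57.9
```

Request:
arm_command:
  steps:
    - [0.62,[0,2.0,-3.0],0]
    - [0.62,[0,3.0,-3.0],0]
    - [0.62,[0,2.5,-2.5],0]
    - [0.62,[0,1.0,-0.5],0]
    - [0.62,[0,0,0],0]

```text
clock: 17.63
eef_pos: [531.1, -215.2, 181.6]
eef_rot: [3.14, -0.003, 0.18]
wrist_force: [0.0, 0.2, 0.3]
finger_gap: 58.3
```

Request:
arm_command:
  steps:
    - [0.62,[0,0,0],0]
    - [0.62,[0,0,0],0]
    - [0.62,[0,0,0],0]

```text
clock: 17.88
eef_pos: [530.1, -212.1, 178.4]
eef_rot: [-3.14, 0.002, 0.183]
wrist_force: [0.9, 0.8, 0.3]
finger_gap: 58.4
```

```bash
python3 stack.py s2 72; python3 - <<'E'
from h import *
plan([530.9,57.8,100],.184,op=.64)
E
```

```text
t 17.88 pos [ 530.07 -212.08  178.38] rot [-3.1402e+00  1.7000e-03  1.8300e-01] F [0.95 0.82 0.34] M [-0.041 -0.084 -0.031] gap 58.44
t 17.93 pos [ 530.21 -212.22  178.6 ] rot [-3.1405e+00  1.4000e-03  1.8300e-01] F [-0.54 -0.59 -0.04] M [-0.086 -0.116 -0.027] gap 58.25
top disc [array([ 513.62, -128.87,   24.85]), np.float64(0.14)] z 73.14 tilt 0.0
green [array([ 514.43, -128.08,   52.7 ]), np.float64(0.38)]
lugs [array([ 513.89, -128.62,   30.67]), np.float64(0.14)]
[[0.64,[np.float64(0.62),np.float64(-3.32),np.float64(0.98)],np.float64(-0.0)],[0.64,[np.float64(0.62),np.float64(-3.32),np.float64(0.98)],np.float64(-0.0)],[0.64,[np.float64(0.62),np.float64(-3.32),np.float64(0.98)],np.float64(-0.0)],[0.64,[np.float64(0.62),np.float64(-3.32),np.float64(0.98)],np.float64(-0.0)],[0.64,[np.float64(0.62),np.float64(-3.32),np.float64(0.98)],np.float64(-0.0)]]
[[0.64,[np.float64(0.62),np.float64(-3.32),np.float64(0.98)],np.float64(-0.0)],[0.64,[np.float64(0.63),np.float64(-3.32),np.float64(0.98)],np.float64(-0.0)],[0.64,[np.float64(0.63),np.float64(-3.32),np.float64(0.98)],np.float64(-0.0)]]
```

View pics/s2.png

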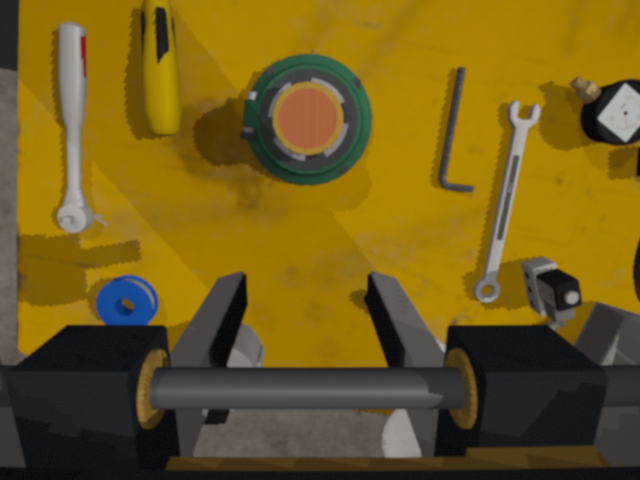

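Request:
arm_command:
  steps:
    - [0.64,[0.6,-3.3,1.0],0]
    - [0.64,[0.6,-3.3,1.0],0]
    - [0.64,[0.6,-3.3,1.0],0]
    - [0.64,[0.6,-3.3,1.0],0]
    - [0.64,[0.6,-3.3,1.0],0]

```text
clock: 18.35
eef_pos: [529.5, -43.4, 128.7]
eef_rot: [-3.141, 0.001, 0.183]
wrist_force: [0.0, -0.7, 0.5]
finger_gap: 59.8
```

Request:
arm_command:
  steps:
    - [0.64,[0.6,-3.3,1.0],0]
    - [0.64,[0.6,-3.3,1.0],0]
    - [0.64,[0.5,-2.3,1.0],0]
    - [0.64,[0.3,-1.1,0.8],0]
    - [0.64,[0,0,0.4],0]

```text
clock: 18.77
eef_pos: [531.0, 58.4, 86.2]
eef_rot: [-3.141, 0.002, 0.185]
wrist_force: [-0.6, 0.5, 0.0]
finger_gap: 60.4
```

Request:
arm_command:
  steps:
    - [0.64,[0,0,0],0]
    - [0.64,[0,0,0],0]
    - [0.64,[0,0,0],0]

```text
clock: 19.02
eef_pos: [532.0, 55.2, 88.0]
eef_rot: [3.141, -0.001, 0.181]
wrist_force: [0.4, -0.9, 0.0]
finger_gap: 60.0
```

```bash
python3 - <<'E'
from h import *
p,d,X,s=wrist();st();cv2.imwrite('pics/w12.png',p[:,:,::-1])
n=np.array([0.0913,-.4903,.8667]);n/=np.linalg.norm(n)
al=np.array([-.9831,-.1831,0]);up=np.cross(al,n);up*=np.sign(up[2]);c=np.array([599.5,86.1,46.4])
W=X[:370].reshape(-1,3);W=W[np.hypot(W[:,0]-530,W[:,1]-57)<40];h=(W-c)@n
k=(h>14)&(h<18);ab=np.c_[(W[k]-c)@al,(W[k]-c)@up];hull=cv2.convexHull(ab.astype(np.float32))[:,0].astype(float);v,r=circ(hull);hh=np.median(h[k]);top=c+v[0]*al+v[1]*up+hh*n
print(v,r,(top-5*n).round(1),'tool',toolpts((top-5*n)[None],s).round(2))
E
```

```text
t 19.07 pos [532.03  55.24  88.07] rot [ 3.1414e+00 -7.0000e-04  1.8050e-01] F [ 0.7  -0.54 -0.11] M [-0.072 -0.06  -0.022] gap 60.1
[ 73.53666976 -10.98450675  24.93173071] 0.35254073151895937 [529.9  57.9  50.4] tool [[-1.56 -3.11 37.65]]
```

View pics/w12.png

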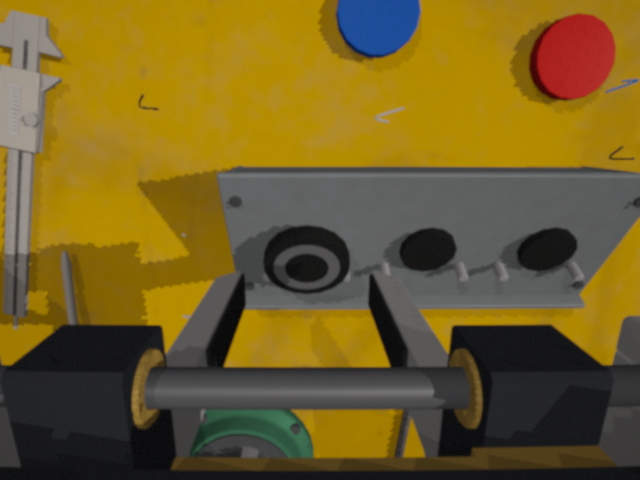

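Request:
arm_command:
  steps:
    - [0.64,[-0.06,-0.2,1.2],0]
    - [0.64,[0,0,1.4],0]
    - [0.64,[0,0,1.0],0]
    - [0.64,[0,0,0.6],0]
    - [0.64,[0,0,0],0]

```text
clock: 19.48
eef_pos: [530.3, 57.8, 44.6]
eef_rot: [-3.141, 0.002, 0.181]
wrist_force: [-0.7, -1.1, -0.3]
finger_gap: 60.4
```

Request:
arm_command:
  steps:
    - [0.64,[0,0,0],0]
    - [0.64,[0,0,0],0]
    - [0.64,[0,0,0],0]

```text
clock: 19.73
eef_pos: [531.2, 58.2, 46.2]
eef_rot: [3.141, -0.001, 0.182]
wrist_force: [-0.1, 0.8, -0.3]
finger_gap: 60.4
```

Request:
arm_command:
  steps:
    - [0.64,[0,0,0.09],0]
    - [0.64,[0,0,0],0]
    - [0.45,[0,0,0],0]
    - [0.45,[0,0,0],0]
    - [0.45,[0,0,0],0]
  force: 15

```text
clock: 20.15
eef_pos: [531.1, 58.3, 44.9]
eef_rot: [3.142, -0.001, 0.182]
wrist_force: [2.0, 0.3, -0.0]
finger_gap: 49.4
```

Request:
arm_command:
  steps:
    - [0.45,[0,0,0],0]
    - [0.45,[0,0,-0.5],0]
    - [0.45,[0,0,-1.5],0]
    - [0.45,[0,0,-2.0],0]
    - [0.45,[0.7,1.2,-1.0],0]

```text
clock: 20.57
eef_pos: [539.4, 48.7, 96.7]
eef_rot: [-3.142, -0.001, 0.183]
wrist_force: [0.7, -0.4, -0.4]
finger_gap: 49.3
```

Request:
arm_command:
  steps:
    - [0.45,[1.0,2.3,0],0]
    - [0.45,[1.0,2.3,0.5],0]
    - [0.45,[1.0,2.3,2.0],0]
    - [0.45,[0.6,1.2,2.5],0]
    - [0.45,[0,0,2.0],0]

```text
clock: 20.98
eef_pos: [590.6, -27.7, 23.5]
eef_rot: [3.141, 0.0, 0.18]
wrist_force: [-0.4, 0.5, -1.2]
finger_gap: 49.3
```

Request:
arm_command:
  steps:
    - [0.45,[0,0,0.7],0]
    - [0.45,[0,0,0.3],0]
    - [0.45,[0,0,0.3],0]
    - [0.45,[0,0,0.3],0]
    - [0.45,[0,0,0.2],0]

```text
clock: 21.4
eef_pos: [590.6, -24.9, 8.0]
eef_rot: [3.141, -0.002, 0.183]
wrist_force: [-0.7, 2.7, 4.1]
finger_gap: 49.6
```

Request:
arm_command:
  steps:
    - [0.45,[0,0,0.2],0]
    - [0.45,[0,0,0.2],0]
    - [0.45,[0,0,0.2],0]
    - [0.45,[0,0,0.05],0]
    - [0.45,[0,0,0],0]

```text
clock: 21.82
eef_pos: [590.1, -25.4, 0.3]
eef_rot: [3.142, -0.0, 0.182]
wrist_force: [-0.2, 3.1, 3.2]
finger_gap: 49.4
```

```bash
python3 held.py w13
```

```text
held: n [ 0.015  0.05  -0.999] tilt deg 3.0 mid(tool) [-1.05 -1.67 -7.01] rms 0.51 N 6497
t 21.87 pos [ 5.9006e+02 -2.5430e+01  3.1000e-01] rot [ 3.1415e+00 -4.0000e-04  1.8200e-01] F [0.2  1.72 5.35] M [ 0.369 -0.117 -0.02 ] gap 49.56
```

Request:
arm_command:
  steps:
    - [0.45,[0,0,-2.0],0]
    - [0.45,[0,0,-3.5],0]
    - [0.45,[-0.8,0.8,-3.0],0]
    - [0.45,[-2.1,2.0,-1.0],0]
    - [0.45,[-2.1,2.0,0],0]

```text
clock: 22.28
eef_pos: [550.0, -82.3, 97.7]
eef_rot: [3.14, -0.004, 0.184]
wrist_force: [0.8, -1.1, -1.6]
finger_gap: 49.4
```

Request:
arm_command:
  steps:
    - [0.45,[-2.1,2.0,0],0]
    - [0.45,[-1.5,1.4,0],0]
    - [0.45,[-0.65,0.7,0],0]
    - [0.45,[0,0,0],0]
    - [0.45,[0,0,0],0]

```text
clock: 22.7
eef_pos: [515.3, -129.6, 95.1]
eef_rot: [-3.141, 0.0, 0.181]
wrist_force: [0.3, 0.3, -0.4]
finger_gap: 49.3
```

Request:
arm_command:
  steps:
    - [0.45,[0,0,0.5],0]
    - [0.45,[0,0,0.3],0]
    - [0.45,[0,0,0],0]
    - [0.45,[0,0,0],0]

```text
clock: 23.03
eef_pos: [515.1, -129.1, 86.7]
eef_rot: [-3.141, 0.001, 0.183]
wrist_force: [-0.9, 0.1, 0.3]
finger_gap: 49.2
```

```bash
python3 held.py w14
```

```text
held: n [ 0.003  0.108 -0.994] tilt deg 6.2 mid(tool) [-1.31 -1.91 -7.71] rms 0.22 N 7705
t 23.08 pos [ 515.18 -129.3    86.94] rot [-3.1414e+00  4.0000e-04  1.8270e-01] F [-0.28  0.59 -0.3 ] M [-0.018 -0.147  0.057] gap 49.68
```

Request:
arm_command:
  steps:
    - [0.45,[0,0,0.6],0]
    - [0.45,[0,0,0.5],0]
    - [0.45,[0,0,0.2],0]
    - [0.45,[0,0,0.1],0]
    - [0.45,[0,0,0],0]

```text
clock: 23.5
eef_pos: [514.9, -129.7, 72.9]
eef_rot: [-3.141, 0.0, 0.182]
wrist_force: [-0.8, -0.4, -0.4]
finger_gap: 49.3
```

Request:
arm_command:
  steps:
    - [0.45,[0,0,0.1],0]
    - [0.45,[0,0,0],0]
    - [0.45,[0,0,0],0]

```text
clock: 23.75
eef_pos: [515.1, -129.7, 72.4]
eef_rot: [3.141, -0.0, 0.182]
wrist_force: [-1.6, 0.7, 1.3]
finger_gap: 49.4
```

Request:
arm_command:
  steps:
    - [0.45,[0,0,0.1],0]
    - [0.45,[0,0,0],0]
    - [0.45,[0,0,0],0]

```text
clock: 24.0
eef_pos: [515.2, -129.7, 71.3]
eef_rot: [3.141, -0.0, 0.182]
wrist_force: [-0.3, 0.5, 2.7]
finger_gap: 49.7
```

Request:
arm_command:
  steps:
    - [0.45,[0,0,0.1],0]
    - [0.45,[0,0,0.05],0]
    - [0.45,[0,0,0],0]

```text
clock: 24.25
eef_pos: [515.1, -129.7, 69.7]
eef_rot: [3.142, -0.0, 0.182]
wrist_force: [-1.1, 2.3, 3.2]
finger_gap: 49.5
```

```bash
python3 held.py w15
```

```text
held: n [ 0.002  0.034 -0.999] tilt deg 1.9 mid(tool) [-1.17 -1.81 -7.62] rms 0.21 N 7618
t 24.3 pos [ 515.12 -129.72   69.71] rot [ 3.1416e+00 -2.0000e-04  1.8200e-01] F [-0.2   1.07  4.11] M [ 0.246 -0.026 -0.002] gap 49.58
```

Request:
arm_command:
  steps:
    - [0.45,[0,0,0.06],0]
    - [0.45,[0,0,0],0]
    - [0.58,[0,0,0],0]
    - [0.62,[0,0,0],0]
    - [0.62,[0,0,0],0]

```text
clock: 24.72
eef_pos: [514.8, -129.8, 68.8]
eef_rot: [-3.141, 0.001, 0.182]
wrist_force: [1.0, -0.0, 0.5]
finger_gap: 58.0
```

Request:
arm_command:
  steps:
    - [0.62,[0,0,-1.0],0]
    - [0.62,[0,0,-2.0],0]
    - [0.62,[0,2.0,-3.0],0]
    - [0.62,[0,3.0,-3.0],0]
    - [0.62,[0,2.5,-1.5],0]

```text
clock: 25.13
eef_pos: [529.4, -204.3, 178.1]
eef_rot: [3.139, -0.004, 0.183]
wrist_force: [0.6, -0.2, 0.4]
finger_gap: 58.3
```

Request:
arm_command:
  steps:
    - [0.8,[0,1.0,-0.3],0]
    - [0.8,[0,0,0],0]
    - [0.8,[0,0,0],0]
    - [0.8,[0,0,0],0]
    - [0.8,[0,0,0],0]

```text
clock: 25.55
eef_pos: [529.9, -211.5, 175.5]
eef_rot: [-3.14, 0.001, 0.183]
wrist_force: [0.1, 0.0, 0.7]
finger_gap: 75.1
```

```bash
python3 stack.py s3 82
```

```text
t 25.55 pos [ 529.94 -211.52  175.51] rot [-3.1403e+00  1.5000e-03  1.8300e-01] F [0.12 0.01 0.69] M [-0.041 -0.134  0.027] gap 75.07
t 25.6 pos [ 530.03 -211.69  175.71] rot [-3.1406e+00  1.2000e-03  1.8300e-01] F [-0.23  0.39 -0.8 ] M [-0.036 -0.112  0.023] gap 75.21
top disc [array([ 513.65, -128.44,   24.84]), np.float64(0.13)] z 83.15 tilt 0.1
green [array([ 514.32, -128.2 ,   52.8 ]), np.float64(0.39)]
lugs [array([ 514.  , -128.56,   30.66]), np.float64(0.18)]
```

View pics/s3.png

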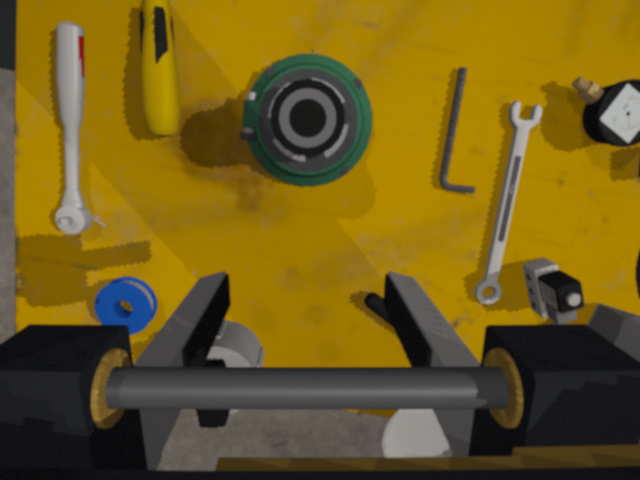

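Request:
arm_command:
  steps:
    - [0.6,[-1.35,3.6,-0.4],0]
    - [0.6,[-1.35,3.6,-0.4],0]
    - [0.6,[-1.35,3.6,-0.4],0]
    - [0.6,[-1.35,3.6,-0.4],0]
    - [0.6,[-1.35,3.6,-0.4],0]

```text
clock: 26.02
eef_pos: [496.1, -403.0, 196.4]
eef_rot: [-3.141, 0.0, 0.183]
wrist_force: [0.4, -0.5, 0.0]
finger_gap: 56.3
```

Request:
arm_command:
  steps:
    - [0.6,[-0.9,2.4,0],0]
    - [0.6,[-0.4,1.2,0],0]
    - [0.6,[0,0,0],0]
    - [0.6,[0,0,0],0]
    - [0.6,[0,0,0],0]

```text
clock: 26.43
eef_pos: [491.0, -438.0, 196.4]
eef_rot: [-3.141, 0.0, 0.184]
wrist_force: [0.6, -0.0, -0.3]
finger_gap: 56.5
```

```bash
python3 - <<'E'
from h import *
st();p,d,X,s=wrist();st();cv2.imwrite('pics/c1.png',p[:,:,::-1]);np.savez('c1.npz',p=p,d=d,X=X)
E
```

```text
t 26.43 pos [ 490.98 -438.    196.37] rot [-3.1409e+00  1.0000e-04  1.8360e-01] F [ 0.55 -0.   -0.3 ] M [-0.005 -0.127 -0.045] gap 56.54
t 26.48 pos [ 491.04 -438.03  196.6 ] rot [-3.1413 -0.      0.1838] F [ 0.15 -0.65 -0.04] M [-0.014 -0.086  0.037] gap 56.46
```

View pics/c1.png

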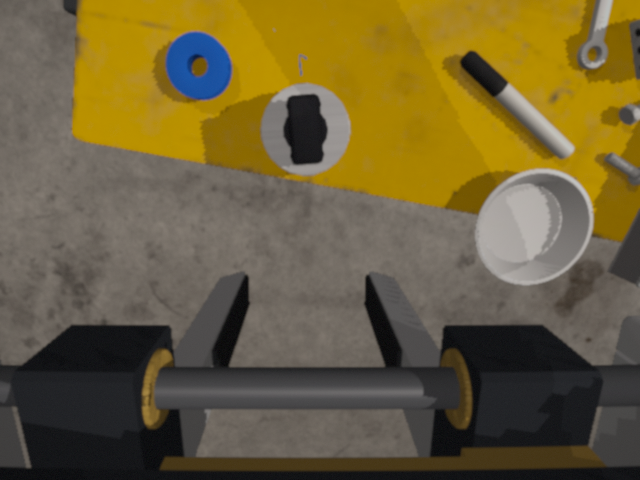

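```bash
python3 - <<'E'
from h import *
a=np.load('c1.npz');X=a['X'];p=a['p'];z=X[...,2]
w=np.zeros(z.shape,bool);w[70:195,240:370]=1
m=w&(z>70)&(z<90);G=X[m];print('grip top z',np.percentile(G[:,2],[10,50,90]).round(1),len(G))
r=cv2.minAreaRect(G[:,:2].astype(np.float32));print('rect',r)
G2=G[:,:2]-G[:,:2].mean(0);e,v=np.linalg.eigh(G2.T@G2);print('long axis yaw deg',np.degrees(np.arctan2(v[1,1],v[0,1])))
m=w&(z>45)&(z<56);C=X[m];h=cv2.convexHull(C[:,:2].astype(np.float32))[:,0].astype(float);print('cap',[q.round(2) for q in circ(h)],np.median(C[:,2]))
cv2.imwrite('pics/c1c.png',cv2.resize(p[70:195,240:370,::-1],None,fx=4.5,fy=4.5,interpolation=cv2.INTER_CUBIC))
E
```

```text
grip top z [78.8 80.6 81.7] 2308
rect ((474.40087890625, -362.4375305175781), (25.39911651611328, 50.273719787597656), 14.766650199890137)
long axis yaw deg 104.5319438644122
cap [array([ 474.26, -362.43,   35.66]), np.float64(0.13)] 51.48416439694432
```

View pics/c1c.png

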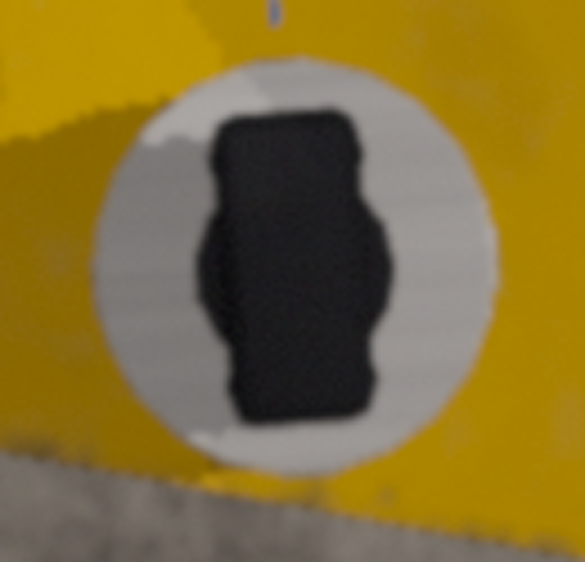

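```bash
python3 - <<'E'
from h import *
a=np.load('c1.npz');X=a['X'];p=a['p'];z=X[...,2]
w=np.zeros(z.shape,bool);w[70:195,240:370]=1;P=X[w];c=np.array([474.35,-362.43]);t=np.radians(14.6)
u=(P[:,:2]-c)@np.array([np.cos(t),np.sin(t)]);v=(P[:,:2]-c)@np.array([-np.sin(t),np.cos(t)])
for a0 in range(-24,24,2):
    k=(abs(u-a0)<1)&(abs(v)<6);print(a0,np.percentile(P[k][:,2],[10,50,90]).round(1))
E
```

```text
-24 [50.6 51.5 52.3]
-22 [50.3 51.6 52.6]
-20 [50.2 51.3 52.2]
-18 [50.6 52.  53.4]
-16 [53.3 54.1 55.2]
-14 [53.  53.8 54.9]
-12 [75.9 77.6 78.8]
-10 [79.1 80.1 81.1]
-8 [80.1 81.  81.9]
-6 [80.2 80.9 81.8]
-4 [80.  80.9 81.9]
-2 [80.  80.9 82.1]
0 [80.  80.9 81.8]
2 [80.1 80.9 81.5]
4 [79.9 80.9 81.7]
6 [80.2 81.2 82.1]
8 [79.6 80.6 81.8]
10 [79.2 80.3 81.1]
12 [54.9 77.7 79.1]
14 [53.3 54.  55.1]
16 [53.1 53.7 55.1]
18 [50.9 51.6 53.7]
20 [50.7 51.6 52.2]
22 [50.7 51.4 52.4]
```

```bash
python3 - <<'E'
from h import *
plan([475.4,-362.2,100],.255,op=.6)
E
```

```text
[[0.6,[np.float64(-0.04),np.float64(-1.94),np.float64(2.42)],np.float64(-0.018)],[0.6,[np.float64(-0.0),np.float64(-1.94),np.float64(2.42)],np.float64(-0.018)],[0.6,[np.float64(0.03),np.float64(-1.94),np.float64(2.42)],np.float64(-0.018)],[0.6,[np.float64(0.07),np.float64(-1.93),np.float64(2.42)],np.float64(-0.018)]]
```

Request:
arm_command:
  steps:
    - [0.6,[0,-2.4,2.0],-0.018]
    - [0.6,[0,-2.4,2.4],-0.018]
    - [0.6,[0,-1.9,2.4],-0.018]
    - [0.6,[0,-1.0,2.2],-0.017]
    - [0.6,[0,0,1.0],0]

```text
clock: 26.9
eef_pos: [474.2, -360.9, 94.4]
eef_rot: [-3.139, 0.002, 0.257]
wrist_force: [0.3, 0.8, 0.5]
finger_gap: 56.2
```

Request:
arm_command:
  steps:
    - [0.6,[0,0,0],0]
    - [0.6,[0,0,0],0]
    - [0.6,[0,0,0],0]

```text
clock: 27.15
eef_pos: [475.4, -365.2, 98.0]
eef_rot: [3.14, -0.001, 0.253]
wrist_force: [0.8, -0.0, 0.2]
finger_gap: 56.6
```

```bash
python3 - <<'E'
from h import *
st();p,d,X,s=wrist();st();cv2.imwrite('pics/c2.png',p[:,:,::-1])
z=X[...,2];w=np.hypot(X[...,0]-474.3,X[...,1]+362.4)<45
w[370:]=0
G=X[w&(z>74)&(z<86)&(np.hypot(X[...,0]-474.3,X[...,1]+362.4)<30)];r=cv2.minAreaRect(G[:,:2].astype(np.float32));print(r,len(G))
C=X[w&(z>46)&(z<56)];h=cv2.convexHull(C[:,:2].astype(np.float32))[:,0].astype(float);v,q=circ(h,36.);print('cap',v,q,'tool',toolpts(np.r_[v,50][None],s).round(2))
E
```

```text
t 27.15 pos [ 475.44 -365.23   98.02] rot [ 3.1397e+00 -1.3000e-03  2.5250e-01] F [ 0.78 -0.    0.2 ] M [ 0.036 -0.128 -0.042] gap 56.59
t 27.2 pos [ 475.35 -365.29   97.98] rot [ 3.1397e+00 -1.3000e-03  2.5240e-01] F [-0.57  0.84  0.6 ] M [-0.015 -0.13   0.049] gap 56.31
((474.1502990722656, -361.3545227050781), (25.537622451782227, 49.09368133544922), 14.651742935180664) 3969
cap [ 474.25032231 -362.15344593] 0.43212364774061246 tool [[-0.45 -3.37 48.01]]
```

View pics/c2.png

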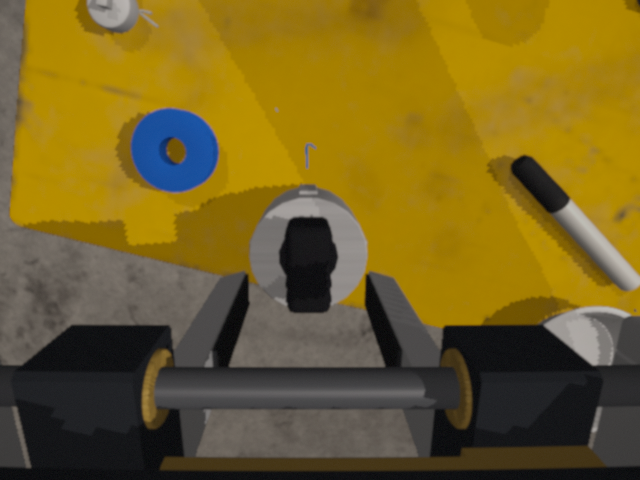

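Request:
arm_command:
  steps:
    - [0.6,[0.03,-0.25,1.0],0]
    - [0.6,[0,0,1.4],0]
    - [0.6,[0,0,1.1],0]
    - [0.6,[0,0,0.6],0]
    - [0.6,[0,0,0],0]

```text
clock: 27.62
eef_pos: [473.8, -361.5, 53.9]
eef_rot: [-3.14, 0.001, 0.253]
wrist_force: [0.1, 0.6, 0.2]
finger_gap: 56.4
```

Request:
arm_command:
  steps:
    - [0.6,[0,0,0],0]
    - [0.6,[0,0,0],0]
    - [0.15,[0,0,0],0]
    - [0.15,[0,0,0],0]
    - [0.15,[0,0,0],0]
  force: 40

```text
clock: 28.03
eef_pos: [474.5, -362.0, 55.9]
eef_rot: [3.141, -0.0, 0.253]
wrist_force: [-0.1, 0.6, -0.8]
finger_gap: 39.6
```

Request:
arm_command:
  steps:
    - [0.15,[0,0,0],0]
    - [0.15,[0,0,0],0]
    - [0.15,[0,0,0],0]

```text
clock: 28.28
eef_pos: [474.4, -361.9, 55.6]
eef_rot: [3.141, -0.0, 0.253]
wrist_force: [0.9, -0.3, 1.0]
finger_gap: 23.5
```

```bash
cat > cap.py <<'E'
from h import *
import sys
def cap(save):
    s=st();p,d,X,s=wrist();st();cv2.imwrite(f'pics/{save}.png',p[:,:,::-1]);np.savez(save+'.npz',p=p,d=d,X=X)
    L=toolpts(X,s);L[370:]=np.nan
    # cap top face ~6mm below TCP; fit plane height
    k=(np.hypot(L[...,0],L[...,1])<42)&(L[...,2]>0)&(L[...,2]<14);P=L[k]
    zz=np.median(P[:,2]);P=P[abs(P[:,2]-zz)<3];c,n=fitplane(P)
    h=cv2.convexHull(P[:,:2].astype(np.float32))[:,0].astype(float)
    h=h[h[:,1]<25]
    v,q=circ(h,36.);print('cap held tool',v.round(2),'z',zz.round(1),'n',n.round(3),'rms',q.round(2))
    w=np.hypot(X[...,0]-514,X[...,1]+129)<62;z=X[...,2]
    m=w&(z>79)&(z<87)&(np.hypot(X[...,0]-514,X[...,1]+129)<30);m[330:]=0
    if m.sum()>500:
        h=cv2.convexHull(X[m][:,:2].astype(np.float32))[:,0].astype(float);print('stack top',[a.round(2) for a in circ(h)])
        m=w&(z>42)&(z<47);m[330:]=0;Q=X[m];r=np.hypot(Q[:,0]-513.9,Q[:,1]+128.6);h=cv2.convexHull(Q[r<32.5][:,:2].astype(np.float32))[:,0].astype(float);print('lugs',[a.round(2) for a in circ(h)])
        C=circ(h)[0][:2];ang=np.degrees(np.arctan2(X[...,1]-C[1],X[...,0]-C[0]));rad=np.hypot(X[...,0]-C[0],X[...,1]-C[1])
        k=w&(rad>27.5)&(rad<30.3)&(z<50)&(z>20);low=z<38
        a=np.radians(4*ang[k&low]);b=np.angle(np.exp(1j*a).mean())/4;print('gap phase deg',np.degrees(b).round(2),(k&low).sum())
cap(sys.argv[1])
E
python3 cap.py c3
```

```text
t 28.28 pos [ 474.41 -361.92   55.62] rot [ 3.1415e+00 -2.0000e-04  2.5300e-01] F [ 0.86 -0.3   0.95] M [-0.062 -0.185  0.005] gap 23.49
t 28.33 pos [ 474.42 -361.93   55.61] rot [ 3.1414e+00 -2.0000e-04  2.5300e-01] F [ 1.23 -1.14  0.42] M [-0.053 -0.142  0.014] gap 23.42
cap held tool [-1.18  0.51] z 4.3 n [0.002 0.002 1.   ] rms 0.36
```

View pics/c3.png

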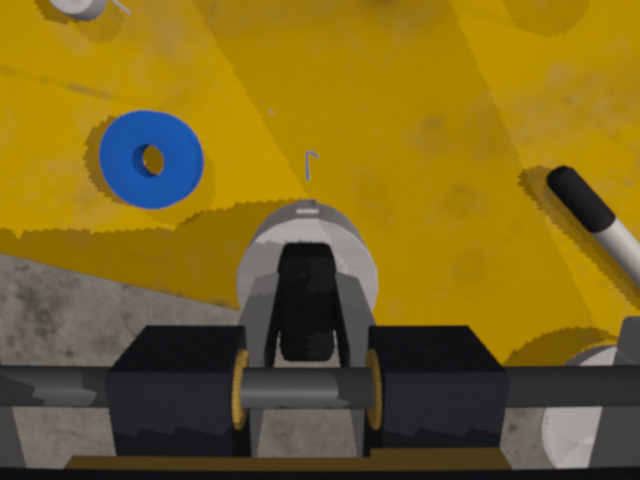

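```bash
python3 - <<'E'
from h import *
plan([545,-214,172],.349,s=([474.4,-361.9,160],.253),op=.15)
E
```

```text
[[0.15,[np.float64(2.11),np.float64(-2.51),np.float64(-0.24)],-0.019],[0.15,[np.float64(2.16),np.float64(-2.47),np.float64(-0.24)],-0.019],[0.15,[np.float64(2.2),np.float64(-2.43),np.float64(-0.24)],-0.019],[0.15,[np.float64(2.25),np.float64(-2.38),np.float64(-0.24)],-0.019],[0.15,[np.float64(2.29),np.float64(-2.34),np.float64(-0.24)],-0.019]]
```

Request:
arm_command:
  steps:
    - [0.15,[0,0,-1.5],0]
    - [0.15,[0,0,-3.0],0]
    - [0.15,[0,0,-3.5],0]
    - [0.15,[1.0,-1.2,-2.5],-0.01]
    - [0.15,[2.1,-2.5,-0.5],-0.02]

```text
clock: 28.75
eef_pos: [495.2, -320.7, 170.2]
eef_rot: [3.136, -0.004, 0.28]
wrist_force: [-0.4, 0.0, -1.1]
finger_gap: 23.7
```

Request:
arm_command:
  steps:
    - [0.15,[2.2,-2.5,-0.3],-0.02]
    - [0.15,[2.2,-2.4,-0.2],-0.02]
    - [0.15,[2.2,-2.4,0],-0.02]
    - [0.15,[1.3,-1.2,0],-0.006]
    - [0.15,[0,0,0],0]

```text
clock: 29.17
eef_pos: [545.4, -210.1, 170.5]
eef_rot: [-3.141, -0.0, 0.353]
wrist_force: [-0.5, 0.3, -1.1]
finger_gap: 23.7
```

Request:
arm_command:
  steps:
    - [0.15,[0,0,0],0]
    - [0.15,[0,0,0],0]
    - [0.15,[0,0,0],0]
    - [0.15,[0,0,0],0]

```text
clock: 29.5
eef_pos: [543.8, -214.1, 170.5]
eef_rot: [-3.142, 0.0, 0.348]
wrist_force: [-1.3, -0.2, -1.7]
finger_gap: 23.6
```

```bash
python3 cap.py c4
```

```text
t 29.5 pos [ 543.82 -214.08  170.46] rot [-3.1415e+00  2.0000e-04  3.4760e-01] F [-1.3  -0.23 -1.74] M [-0.007 -0.091 -0.012] gap 23.57
t 29.55 pos [ 543.89 -213.95  170.48] rot [-3.1415e+00  1.0000e-04  3.4770e-01] F [-0.14  0.14 -1.06] M [-0.007 -0.059 -0.045] gap 23.8
cap held tool [-1.1   0.35] z 4.3 n [0.001 0.002 1.   ] rms 0.42
stack top [array([ 513.58, -128.48,   24.86]), np.float64(0.13)]
lugs [array([ 514.03, -128.6 ,   30.72]), np.float64(0.16)]
gap phase deg 21.47 117
```

View pics/c4.png

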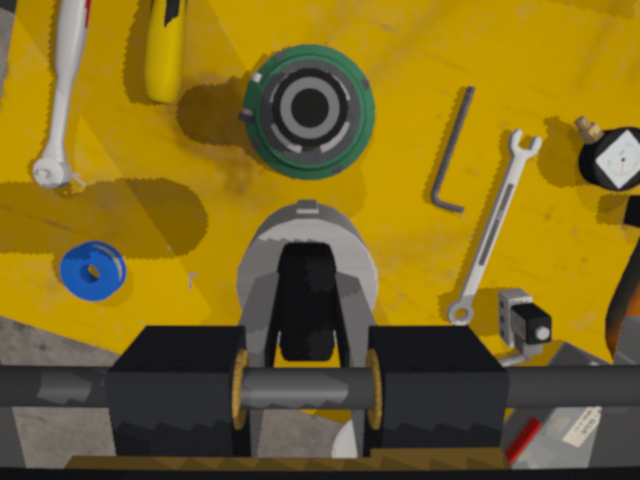

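```bash
python3 - <<'E'
import numpy as np
for f in ['w2','s1']:
    X=np.load(f+'.npz')['X'];z=X[...,2];C=np.array([513.95,-128.6]) 
    ang=np.degrees(np.arctan2(X[...,1]-C[1],X[...,0]-C[0]));rad=np.hypot(X[...,0]-C[0],X[...,1]-C[1])
    k=(rad>27.3)&(rad<30.3)&(z>20)&(z<50);hi=z>38
    ks=[];
    best=min((np.sum((abs((ang[k]-p+45)%90-45)<16)==hi[k]),p) for p in np.arange(0,45,.25))
    print(f,best,k.sum(),np.degrees(np.angle(np.exp(4j*np.radians(ang[k&~hi])).mean()))/4)
from h import *
plan([514.9,-127.6,165],.354)
E
```

```text
w2 (np.int64(6), np.float64(21.5)) 875 21.58900801384795
s1 (np.int64(3), np.float64(21.75)) 866 21.773689461516696
[[1,[np.float64(0.07),np.float64(-3.04),np.float64(0.18)],np.float64(-0.002)],[1,[np.float64(0.08),np.float64(-3.04),np.float64(0.18)],np.float64(-0.002)],[1,[np.float64(0.09),np.float64(-3.04),np.float64(0.18)],np.float64(-0.002)]]
```

Request:
arm_command:
  steps:
    - [0.15,[0.1,-2.5,0.2],-0.015]
    - [0.15,[0.1,-3.0,0.2],-0.014]
    - [0.15,[0.1,-2.2,0.2],0]
    - [0.15,[0,-1.4,0],0]
    - [0.15,[0,0,0],0]

```text
clock: 29.97
eef_pos: [513.9, -125.7, 164.8]
eef_rot: [-3.141, -0.0, 0.379]
wrist_force: [0.5, 0.6, -1.0]
finger_gap: 23.7
```

Request:
arm_command:
  steps:
    - [0.15,[0,0,0],0]
    - [0.15,[0,0,0],0]
    - [0.15,[0,0,0],0]
    - [0.15,[0,0,0],0]

```text
clock: 30.3
eef_pos: [514.7, -127.9, 164.4]
eef_rot: [3.142, 0.0, 0.377]
wrist_force: [-0.7, 0.3, -1.6]
finger_gap: 23.8
```

```bash
python3 - <<'E'
from h import *
st();plan([514.9,-127.6,145],.377)
E
```

```text
t 30.3 pos [ 514.7  -127.9   164.43] rot [3.1416 0.     0.377 ] F [-0.7   0.26 -1.62] M [-0.023 -0.096 -0.001] gap 23.83
[[1,[np.float64(0.03),np.float64(-0.02),np.float64(1.94)],np.float64(0.0)]]
```

Aligned. Descending in steps: rim past the stack top, then down to the lugs.

Request:
arm_command:
  steps:
    - [0.15,[0,0,1.0],0]
    - [0.15,[0,0,1.5],0]
    - [0.15,[0,0,1.2],0]
    - [0.15,[0,0,0.8],0]
    - [0.15,[0,0,0],0]

```text
clock: 30.72
eef_pos: [513.7, -127.0, 117.4]
eef_rot: [-3.14, 0.002, 0.378]
wrist_force: [0.4, -0.2, -2.0]
finger_gap: 23.6
```

Request:
arm_command:
  steps:
    - [0.15,[0,0,0.5],0]
    - [0.15,[0,0,0.5],0]
    - [0.15,[0,0,0.2],0]
    - [0.15,[0,0,0],0]

```text
clock: 31.05
eef_pos: [514.4, -127.1, 107.2]
eef_rot: [-3.141, 0.0, 0.378]
wrist_force: [-0.3, 0.2, -1.4]
finger_gap: 23.7
```

```bash
python3 -c "
from h import *
st()"
```

```text
t 31.05 pos [ 514.44 -127.09  107.24] rot [-3.1414e+00  2.0000e-04  3.7800e-01] F [-0.26  0.24 -1.36] M [-0.054 -0.057 -0.007] gap 23.72
```

Request:
arm_command:
  steps:
    - [0.15,[0,0.04,0.3],0]
    - [0.15,[0,0,0.3],0]
    - [0.15,[0,0,0.2],0]
    - [0.15,[0,0,0.1],0]
    - [0.15,[0,0,0],0]

```text
clock: 31.47
eef_pos: [514.6, -127.4, 98.3]
eef_rot: [-3.141, 0.0, 0.378]
wrist_force: [-0.5, -0.2, -1.8]
finger_gap: 23.9
```

Request:
arm_command:
  steps:
    - [0.15,[0,0,0.2],0]
    - [0.15,[0,0,0.2],0]
    - [0.15,[0,0,0],0]

```text
clock: 31.72
eef_pos: [514.5, -127.4, 94.1]
eef_rot: [-3.141, 0.0, 0.378]
wrist_force: [-0.2, 0.1, -2.2]
finger_gap: 23.3
```

```bash
python3 -c "
from h import *
st()"
```

```text
t 31.72 pos [ 514.5  -127.41   94.11] rot [-3.1412e+00  4.0000e-04  3.7800e-01] F [-0.21  0.13 -2.16] M [-0.008 -0.148  0.003] gap 23.3
```

Request:
arm_command:
  steps:
    - [0.15,[0,0,0.3],0]
    - [0.15,[0,0,0.3],0]
    - [0.15,[0,0,0.2],0]
    - [0.15,[0,0,0.1],0]
    - [0.15,[0,0,0],0]
  force: 60

```text
clock: 32.13
eef_pos: [514.9, -127.6, 85.8]
eef_rot: [3.141, -0.0, 0.378]
wrist_force: [-1.6, 1.0, 6.2]
finger_gap: 23.5
```

Request:
arm_command:
  steps:
    - [0.15,[0,0,0],0]
    - [0.15,[0,0,0],0]

```text
clock: 32.3
eef_pos: [514.9, -127.5, 85.9]
eef_rot: [3.141, -0.0, 0.378]
wrist_force: [-2.5, 1.3, 6.5]
finger_gap: 23.6
```

```bash
python3 cap.py c5
```

```text
t 32.3 pos [ 514.88 -127.53   85.94] rot [ 3.1412e+00 -5.0000e-04  3.7800e-01] F [-2.46  1.26  6.52] M [0.087 0.386 0.05 ] gap 23.62
t 32.35 pos [ 514.86 -127.54   85.94] rot [ 3.1412e+00 -5.0000e-04  3.7810e-01] F [-1.97  1.12  6.47] M [0.005 0.33  0.058] gap 23.81
cap held tool [-0.93  0.35] z 4.3 n [0.001 0.002 1.   ] rms 0.37
stack top [array([ 514.  , -128.99,   29.95]), np.float64(0.03)]Traceback (most recent call last):
  File "cap.py", line 20, in <module>
    cap(sys.argv[1])
    ~~~^^^^^^^^^^^^^
  File "cap.py", line 16, in cap
    m=w&(z>42)&(z<47);m[330:]=0;Q=X[m];r=np.hypot(Q[:,0]-513.9,Q[:,1]+128.6);h=cv2.convexHull(Q[r<32.5][:,:2].astype(np.float32))[:,0].astype(float);print('lugs',[a.round(2) for a in circ(h)])
                                                                               ~~~~~~~~~~~~~~~~~~~~~~~~~~~~~~~~~~~~~~~~~~~~~~~~~~^^^^^
TypeError: 'NoneType' object is not subscriptable
```

Request:
arm_command:
  steps:
    - [0.15,[0,0,0.1],0]
    - [0.15,[0,0,0.08],0]
    - [0.15,[0,0,0],0]
    - [0.15,[0,0,0],0]

```text
clock: 32.68
eef_pos: [514.9, -127.6, 84.3]
eef_rot: [3.141, -0.001, 0.378]
wrist_force: [-3.1, 1.2, 8.1]
finger_gap: 23.2
```

```bash
python3 -c "
from h import *
st()"
```

```text
t 32.68 pos [ 514.91 -127.57   84.27] rot [ 3.1411e+00 -5.0000e-04  3.7810e-01] F [-3.07  1.16  8.07] M [ 0.051  0.481 -0.041] gap 23.23
```

Request:
arm_command:
  steps:
    - [0.15,[0,0,0],-0.08]
    - [0.15,[0,0,0],-0.08]
    - [0.15,[0,0,0],-0.04]
    - [0.15,[0,0,0],0]

```text
clock: 33.02
eef_pos: [515.2, -127.6, 84.5]
eef_rot: [3.14, -0.001, 0.581]
wrist_force: [-0.7, 0.0, 6.4]
finger_gap: 23.8
```

```bash
python3 -c "
from h import *
st()"
```

```text
t 33.02 pos [ 515.23 -127.63   84.46] rot [ 3.1403e+00 -1.1000e-03  5.8080e-01] F [-0.65  0.03  6.39] M [ 0.12   0.085 -0.038] gap 23.81
```

Request:
arm_command:
  steps:
    - [0.15,[0,0,0],-0.1]
    - [0.15,[0,0,0],-0.1]
    - [0.15,[0,0,0],-0.1]
    - [0.15,[0,0,0],-0.08]
    - [0.15,[0,0,0],0]

```text
clock: 33.43
eef_pos: [515.3, -127.6, 84.5]
eef_rot: [3.14, -0.001, 0.963]
wrist_force: [-0.5, 0.4, 7.2]
finger_gap: 23.4
```

```bash
python3 -c "
from h import *
st();p,d,X,s=wrist();cv2.imwrite('pics/c6.png',p[:,:,::-1])"
```

```text
t 33.43 pos [ 515.31 -127.64   84.5 ] rot [ 3.1398e+00 -6.0000e-04  9.6330e-01] F [-0.45  0.37  7.18] M [0.042 0.017 0.069] gap 23.35
```

View pics/c6.png

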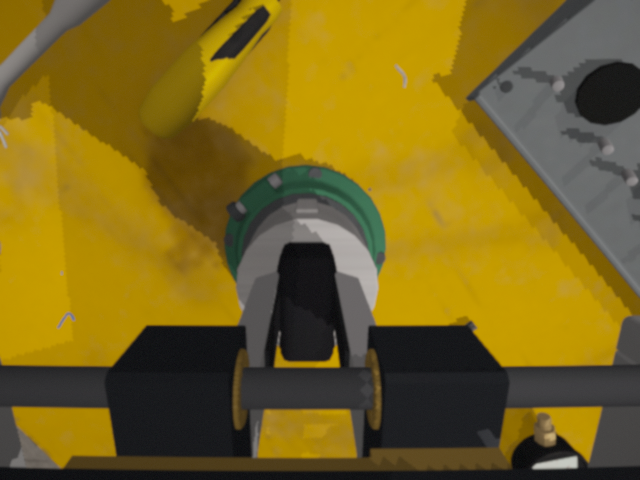

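Request:
arm_command:
  steps:
    - [0.15,[0,0,0],-0.05]
    - [0.15,[0,0,0],-0.05]
    - [0.15,[0,0,0],0]

```text
clock: 33.73
eef_pos: [515.0, -127.9, 84.4]
eef_rot: [3.14, 0.0, 1.061]
wrist_force: [-2.7, -1.2, 9.1]
finger_gap: 23.3
```

Request:
arm_command:
  steps:
    - [0.15,[0,0,0],-0.03]
    - [0.15,[0,0,0],-0.03]
    - [0.15,[0,0,0],0]

```text
clock: 33.98
eef_pos: [514.8, -128.1, 84.5]
eef_rot: [3.141, 0.0, 1.118]
wrist_force: [-4.2, -2.4, 9.5]
finger_gap: 23.9
```

```bash
python3 -c "
from h import *
st()"
```

```text
t 33.98 pos [ 514.8  -128.11   84.48] rot [3.1406e+00 3.0000e-04 1.1180e+00] F [-4.19 -2.43  9.55] M [-0.75   0.902 -1.293] gap 23.91
```

Request:
arm_command:
  steps:
    - [0.15,[0,0,0],0.015]
    - [0.15,[0,0,-0.15],0]
    - [0.15,[0,0,-0.15],0]
    - [0.15,[0,0,-0.1],0]
    - [0.15,[0,0,0],0]

```text
clock: 34.4
eef_pos: [514.3, -128.1, 86.9]
eef_rot: [-3.141, 0.001, 1.102]
wrist_force: [0.7, -4.8, -6.1]
finger_gap: 23.6
```

```bash
python3 -c "
from h import *
st()"
```

```text
t 34.4 pos [ 514.28 -128.07   86.91] rot [-3.1409e+00  9.0000e-04  1.1020e+00] F [ 0.68 -4.84 -6.13] M [-1.442 -0.039 -0.96 ] gap 23.6
```

Request:
arm_command:
  steps:
    - [0.15,[-0.03,0.02,0],0.02]
    - [0.15,[0,0,0],0]
    - [0.15,[0,0,0],0]

```text
clock: 34.65
eef_pos: [514.3, -128.2, 87.2]
eef_rot: [-3.141, 0.001, 1.083]
wrist_force: [-0.9, -5.7, -5.4]
finger_gap: 23.5
```

```bash
python3 -c "
from h import *
st()"
```

```text
t 34.65 pos [ 514.31 -128.2    87.2 ] rot [-3.1408e+00  9.0000e-04  1.0829e+00] F [-0.86 -5.69 -5.36] M [-1.396  0.121 -0.572] gap 23.52
```

Request:
arm_command:
  steps:
    - [0.4,[0,0,0],0]
    - [0.4,[0,0,0],0]
    - [0.4,[0,0,0],0]

```text
clock: 34.9
eef_pos: [514.9, -127.6, 87.9]
eef_rot: [3.141, -0.0, 1.084]
wrist_force: [-0.3, -0.9, -0.3]
finger_gap: 37.1
```

```bash
python3 - <<'E'
from h import *
st();p,d,X,s=wrist();cv2.imwrite('pics/c7.png',p[:,:,::-1]);np.savez('c7.npz',p=p,d=d,X=X)
L=toolpts(X,s);L[372:]=np.nan
z=X[...,2];w=np.hypot(X[...,0]-514,X[...,1]+129)<40;w[372:]=0
P=X[w&(z>78)&(z<90)];c,n=fitplane(P);print('capface z',np.median(P[:,2]),n.round(3))
h=cv2.convexHull(P[:,:2].astype(np.float32))[:,0].astype(float);print(circ(h,36.))
G=X[w&(z>105)&(z<122)&(abs(L[...,0])<16)];print('grip',np.percentile(G[:,2],[50,90]).round(1),cv2.minAreaRect(G[:,:2].astype(np.float32)))
E
```

```text
t 34.9 pos [ 514.91 -127.59   87.92] rot [ 3.1413e+00 -4.0000e-04  1.0836e+00] F [-0.26 -0.86 -0.25] M [ 0.028 -0.162 -0.017] gap 37.12
capface z 84.80424857645141 [-0.001  0.001  1.   ]
(array([ 514.03033776, -128.38984359]), np.float64(0.44851886461313695))
grip [113.9 114.9] ((513.4036254882812, -128.00787353515625), (25.61395263671875, 49.90704345703125), 60.32512283325195)
```

View pics/c7.png

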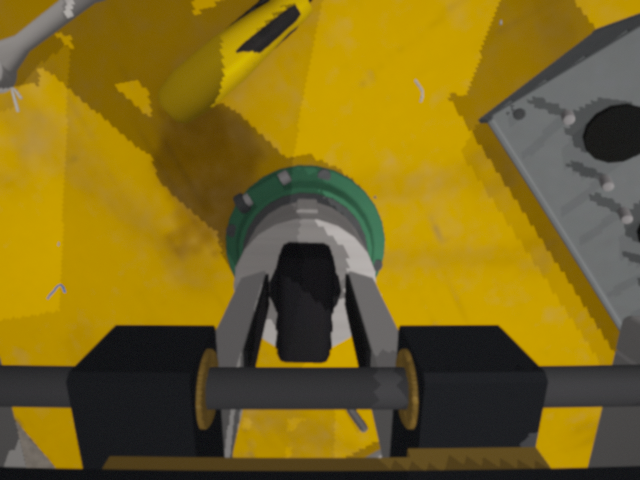

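Face height and tilt (83.8 mm after bias, level) fit the locked position of 83.5 mm. Backing off straight up, then checking again from a clear view.

Request:
arm_command:
  steps:
    - [0.45,[0.05,0,0],0]
    - [0.45,[0,0,-1.0],0]
    - [0.45,[0,0,-2.5],0]
    - [0.45,[0,2.0,-3.0],0]
    - [0.45,[0,3.0,-3.0],0]

```text
clock: 35.37
eef_pos: [558.2, -150.0, 184.7]
eef_rot: [-3.141, -0.0, 1.084]
wrist_force: [1.5, -0.7, 0.4]
finger_gap: 42.2
```

Request:
arm_command:
  steps:
    - [0.45,[0,3.0,-1.0],0]
    - [0.45,[0,1.0,0],0]
    - [0.45,[0,0,0],0]
    - [0.45,[0,0,0],0]
    - [0.45,[0,0,0],0]

```text
clock: 35.78
eef_pos: [593.2, -168.8, 192.0]
eef_rot: [-3.14, 0.0, 1.083]
wrist_force: [0.8, 0.5, 0.0]
finger_gap: 42.3
```

```bash
python3 - <<'E'
from h import *
manip.read_state()
st();p,d,X,s=wrist();st();cv2.imwrite('pics/c8.png',p[:,:,::-1])
z=X[...,2];w=np.hypot(X[...,0]-514,X[...,1]+129)<62;w[320:]=0
def zz(lo,hi,r0,r1):
    r=np.hypot(X[...,0]-514,X[...,1]+128.6);k=w&(z>lo)&(z<hi)&(r>r0)&(r<r1);return X[k]
P=zz(78,90,0,40);c,n=fitplane(P);print('face z',np.median(P[:,2]).round(2),'tilt',np.degrees(np.arccos(n[2])).round(2))
h=cv2.convexHull(P[:,:2].astype(np.float32))[:,0].astype(float);print('cap',[q.round(2) for q in circ(h)])
G=zz(105,122,0,30);print('grip',np.median(G[:,2]).round(2),cv2.minAreaRect(G[:,:2].astype(np.float32)))
F=zz(24,32,37.5,42);print('flange z',np.median(F[:,2]) if len(F) else None)
pi=p.astype(int);g=zz(8,32,43,56);print('stand z',np.percentile(g[:,2],[10,50,90]).round(1) if len(g) else None)
b=X[w&(abs(z)<5)];print('bench z near',np.median(b[:,2]) if len(b) else None)
E
```

```text
t 35.78 pos [ 593.17 -168.78  191.97] rot [-3.1405e+00  1.0000e-04  1.0832e+00] F [0.81 0.48 0.  ] M [-0.009 -0.14   0.06 ] gap 42.29
t 35.83 pos [ 593.2  -168.76  192.09] rot [-3.1408e+00  1.0000e-04  1.0833e+00] F [ 1.18  0.55 -0.24] M [ 0.025 -0.217  0.007] gap 42.04
face z 84.98 tilt 0.09
cap [array([ 514.04, -128.44,   35.68]), np.float64(0.17)]
grip 114.1 ((514.3015747070312, -128.35581970214844), (25.470544815063477, 50.04977035522461), 61.6345329284668)
flange z 26.991133826866474
stand z [ 9.8 13.2 24.9]
bench z near 0.7339769482298379
```

View pics/c8.png

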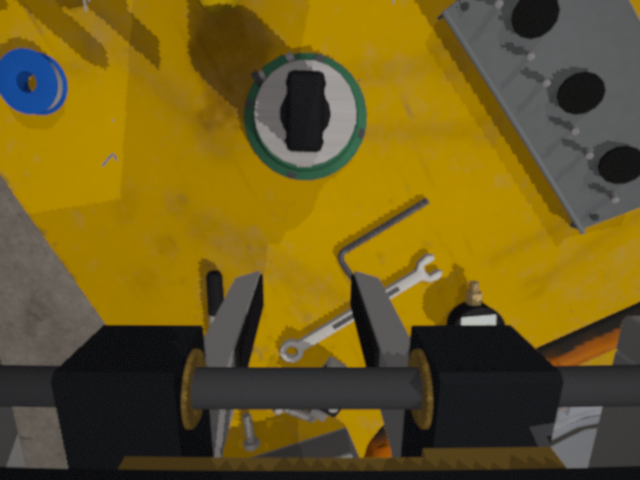

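```bash
python3 -c "
from cell import manip
print(manip.sign_off())"
```

```text
the job is handed in; nothing more can be done
None
```

The filter is repacked and the cap is locked. I handed the job in at about 36 s of the 72 s; no verdict was reported.

**Stack:** I took the steel, bronze and black discs from the rack in that order. Each was squared up against a clear spot of bench before I laid it on the seat. Seen against the lug circle, each disc was flat (0.1° or less) and within 0.6 mm of the axis when placed.

**Cap:** The gaps showed at about 21.6° in the camera images. With the tabs turned to that angle, the cap dropped through them without contact. I pushed it to about 0.7 mm above the flange, turned it anticlockwise about 41° to the stop, let it rise and let go.

**Last look:**
- **Height:** The grip sat 33.3 mm above where it started, against 33.5 expected for lock. The cap face was at about 83.7 mm after correcting the camera's height bias, against 83.5.
- **Position:** The cap was tilted 0.1°, about 0.2 mm off the axis, and turned to 61.6°. The gripper was clear of it.

**Disagreement:** While I let the cap rise, the wrist still read 5 to 6 N of pull and about 1 N m of torque, with the tool 2 mm lower than lock height predicts. I suspect the cap had slipped in the grip. Once released, the cap stood at the locked height. I could not read the seat plate's depression directly; I judged it from the cap's height.

**Bystanders:** I made no contact with the other tools or look-alikes that I noticed, but I did not measure their positions again.

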